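# Unscrew the waste can's cap and push a spent vial through its dust flap

## Task

The sample vial with the black cap is spent. Unscrew the orange cap of the vial waste can and set it down, not dropped, flat on the worktop beside the can with its open side down; then push that vial down through the dust flap in the can's neck so that it drops in and the flap swings shut behind it. Do not pull or press the cap by force while its thread still holds, and leave the two white-capped vials and the wash bottle standing where they are.

Things in the scene. Friction and masses are not known exactly. Their poses are not given: they have to be found in the camera images.
- screw_cap: Orange eight-sided screw cap, 54 mm across flats (58 over corners), 30 mm high, 80 g, hollow from below. Origin: centre of its open rim, z up; a flat faces its own x axis and every 45 degrees from it. Right-hand thread: unscrews anticlockwise from above, rising 8 mm a turn. Starts screwed home, rim 118 mm above the worktop; lets go after about 1.4 to 1.5 turns, rim some 12 mm higher.
- cap_top (a point): Centre of the cap's closed top, 30 mm above its rim. Until the thread lets go the cap has 1 mm of axial play and resists a lift; more than 80 N on it strains the thread. It turns with little friction (under 0.3 N m) and stays where it is when let go part-way.
- waste_can: White round can, 112 mm across, yellow band, fixed to the worktop by a ring with three bolted lugs (82 mm out from its axis). Origin: centre of its underside, z up. Flat shoulder at 114 mm, above it the threaded neck, 42 mm across, up to 142 mm, with a bore 31 mm wide. The dust flap lies under the bore, its face at 109 mm. Hollow inside: 104 mm high, 105 mm across.
- neck_mouth (a point): Centre of the neck's mouth, on its axis, 142 mm above the worktop (33 mm above the flap). To the robot's left (+y) of the can the worktop is clear up to 0.24 m from this axis; the vials stand on its right.
- dust_flap (a joint): Hinge of the orange dust flap under the neck: 0 shut, grows as the flap swings down into the can, to 1.55 rad. A weak spring shuts it (it yields to less than 1 N from a vial). A vial let go half-way may stay pinched by the flap; pressed down until its top is level with the neck's mouth, it falls in.
- vial_1: The spent sample vial with BLACK cap, 24 mm diameter, 60 mm high, about 40 g, standing upright on the worktop. Origin: centre of its underside; z up.
- vial_0: Sample vial with white cap and dark powder, 24 mm diameter, 60 mm high: leave it. Origin: centre of its underside.
- vial_2: Sample vial with white cap and light powder, 24 mm diameter, 60 mm high: leave it. Origin: centre of its underside.
- wash_bottle: White squeeze bottle with red cap and bent nozzle, 64 mm across, 202 mm high, a bystander. Origin: centre of its underside.
Things that resemble listed ones, but are neither listed nor needed, are in the scene too. There is more than one size of the screw_cap; the job needs the smaller. Leave any pink look-alike of the vial_2 alone.

How it is judged:
By the outcome, as a careful person would: the job done as asked, in the order asked, and still so for the second after the job is handed in, with the robot touching nothing.
It also fails if it takes over 72 s, if anything falls off the work surface, if the arm or the gripper's body presses on something with over 40 N, if the wrist force passes 120 N, or if a joint passes its speed limit or range.

## Robot

A 7-joint arm with a two-finger parallel gripper is mounted at the origin on a cart in front of the work surface, level with it; the furniture and walls round the work are solid. World frame = base frame: x ahead of the robot, y to its left, z up, the work surface at z = 0. Lengths are in m, angles in rad, forces in N, time in s.
With the tool pointing down it reaches from about 0.4 to 0.925 m from the base axis. Payload 5.6 kg.
Tool frame: the origin (TCP) lies midway between the tips of the shut fingers; the grasp point (between the pads) lies 19 mm behind it; z points along the fingers, y is the direction in which the jaws open and shut (so a half turn about z gives the same grasp; the last joint's range is limited). The gripper opens to 85 mm and grips with 20 to 120 N. Pads are 22 mm wide; open, the fingers measure 114 mm over their backs; the gripper's body (76 mm by 85 mm) begins 54 mm behind the grasp point. The pads swing forward as they close: fully open they stand 13 mm farther back than shut.
Start: joints at [-1.324, 0.468, -0.012, 1.603, 0.006, 1.071, -0.056], TCP at [0.186, 0.623, 0.231] pointing down, gripper open.
Joint ranges: [-2.53, 2.53], [-0.31, 2.02], [-1.57, 1.55], [0.28, 2.44], [-1.29, 4.43], [0.15, 1.84], [-2.92, 2.92]. Speed limits (rad/s): [2.57, 2.57, 3.14, 3.14, 3.14, 3.14, 3.14].

## Interface

Orientations are given as a unit quaternion [x, y, z, w].
In Python, from cell import env gives the robot as it stands.
- The arm moves only by the shell command python3 -m handwheel 'ROWS' [FORCE]. ROWS is JSON, a list of rows, each an object of numbers: "rx", "ry", "rz": the turn, a rotation vector about the world's x, y, z in degrees; "tx", "ty", "tz": the shift along the world's x, y, z in m; "fingers": the closure, from -1 (fully open) to 1 (shut), so that 0 is half open. A call has 1 to 20 rows; each row is the pose to reach, as a shift and turn from the pose commanded when the call began; what a row does not reach only later rows make up. A row lasts 1/8 s, in which the tool goes at most 62.5 mm and 10.7 degrees, less where a joint would pass 70% of its speed; a pose out of reach is approached as far as the arm can. A call with a gripper value outside its range is refused whole. The fingers move at their own pace and stop on an object; FORCE is the grip in N (left out, the last holds). Time passes only in rows, so rows that repeat a pose let the fingers close. It gives the time, the measured TCP pose, the force and the opening at its end, in the units of the state.
- env.read_state(): the state, without advancing time (a new reading comes with each control period).
- env.snapshot(name): name is "scene" or "top" or "wrist"; returns a dict with "color" (480x640x3 uint8, blue, green, red), "fx", "fy", "cx", "cy" (pixels), "rvec" (rotation vector, rad) and "tvec" (3), from world to camera coordinates, as OpenCV has them. Camera axes: x right, y down, z forward; pixel columns grow to the right and rows downward; lengths in m; the calibration is good to about 2 mm. The wrist camera is an equidistant fisheye: a pixel r from the principal point sees the ray r / f radians off the axis. A picture is of the moment at which its call begins. There is no depth.
- env.finish_job(): hands the job in, once; it reports no verdict.
Trained networks look in a picture, given as the dict that the camera call returned (one of the last four; its "shot" number tells which), for a name from the list of things; names that differ only in an ending like _2 or _b are one class to them, and where a whole thing is asked for, a point or a joint stands for the part that bears it (a point fixed in the world has none). Each returns a list of dicts, best first, with "p" (0 to 1); they miss things now and then, are a little off and sometimes report something else, mostly with a low value. They report only what shows in the picture. A call takes as long as a camera call. They do not tell look-alikes from the thing itself.
- env.recognise(query, picture): "uv" ([column, row] in pixels, amid what is visible of it).
- env.cut_out(query, picture): "pixels" (480x640 bool, what is visible of it) and "uv" ([column, row] in pixels, amid what is visible of it).
- env.landmark_of(query, picture): "uv" ([column, row] in pixels: a listed point, or the origin of a listed thing).
The state is a dict: "time": time; "joint_positions": joint angles; "qvel": joint speeds; "tau": joint torques, N m; "tcp_pos": TCP position; "tcp_rot": TCP orientation; "ft_force": force on the tool from outside, world axes, zero at the start; "torque": the same for the moment, N m; "finger_gap": opening from 0.0 (shut) to 1.0 (fully open).
Only numpy, scipy, OpenCV 4.12 (cv2) and the standard library are available. Lean on these libraries where they do the work, as an engineer would, in place of code of your own. Each camera call takes 0.05 s, during which the arm holds its last target.

## Working session

There is one attempt and no reset: what is moved stays moved. The work goes in short steps, Python scripts to look and compute and a shell command to move; the robot and the scene stay as the last step left them, time stands still between calls to the robot, and variables do not carry over. Pictures are saved under pics/ and viewed, and the job is handed in when it is done.

```bash
ls; mkdir -p pics
python3 - <<'E'
from cell import env
import cv2
s=env.read_state(); print({k:(v if not hasattr(v,'__len__') else [round(float(x),3) for x in v]) for k,v in s.items()})
for n in ['scene','top','wrist']:
    p=env.snapshot(n); cv2.imwrite(f'pics/{n}0.png',p['color']); print(n,p['fx'],p['fy'],p['cx'],p['cy'],p['rvec'],p['tvec'])
    for q in ['screw_cap','waste_can','vial_1','wash_bottle']:
        print(q,[(round(d['p'],2),[round(float(x)) for x in d['uv']]) for d in env.recognise(q,p)])
E
```

```text
pics
{'time': 0.0, 'joint_positions': [-1.324, 0.468, -0.012, 1.604, 0.006, 1.071, -0.056], 'qvel': [-0.003, -0.002, 0.001, -0.0, -0.001, 0.001, 0.0], 'tau': [0.0, -53.238, 0.022, -25.131, 0.011, 0.008, 0.0], 'tcp_pos': [0.186, 0.622, 0.23], 'tcp_rot': [0.144, 0.99, -0.001, -0.0], 'ft_force': [0.188, 0.148, 0.873], 'torque': [-0.064, 0.047, -0.025], 'finger_gap': 1.0006096540277276}
scene 536.2280968973826 536.2280968973826 334.63666539409076 239.03011312457207 [ 1.98859811 -0.99612255  0.53102886] [-0.38668818  0.34466249  0.77301468]
screw_cap [(0.74, [222, 230])]
waste_can [(0.78, [255, 270])]
vial_1 [(0.76, [348, 284]), (0.62, [376, 316]), (0.58, [299, 293]), (0.52, [325, 313])]
wash_bottle [(0.98, [490, 294]), (0.39, [376, 316])]
top 570.0273597924476 570.0273597924476 316.8919544179544 243.02548304469198 [ 2.1527813  -2.15368962  0.10887698] [-0.03036466  0.58362636  1.28496455]
screw_cap [(0.67, [256, 278]), (0.66, [199, 252])]
waste_can [(0.87, [270, 285])]
vial_1 [(0.67, [345, 288]), (0.58, [321, 287]), (0.45, [386, 266])]
wash_bottle [(0.7, [452, 203])]
wrist 371.64829954431775 371.64829954431775 321.60721141318385 237.7787259921904 [-2.29917194 -1.71512495 -0.28049304] [-0.64975123 -0.04077598  0.38121651]
screw_cap [(0.69, [167, 469])]
waste_can []
vial_1 [(0.62, [23, 446]), (0.61, [41, 450]), (0.6, [19, 462])]
wash_bottle []
```

View pics/scene0.png

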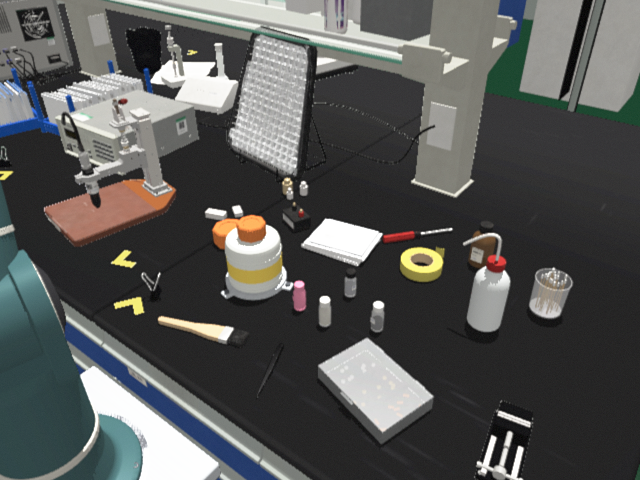

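View pics/top0.png

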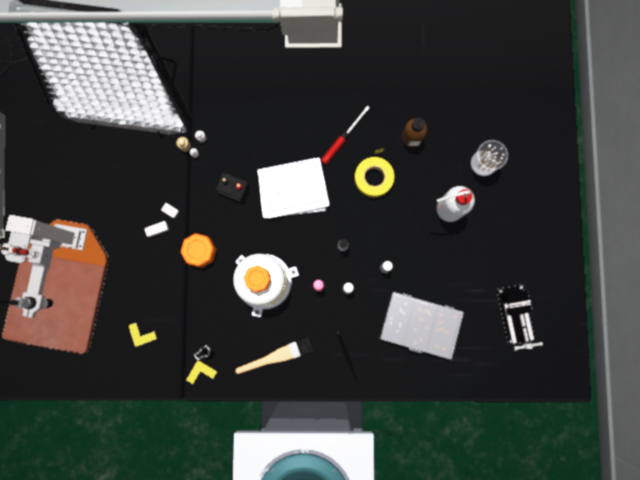

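View pics/wrist0.png

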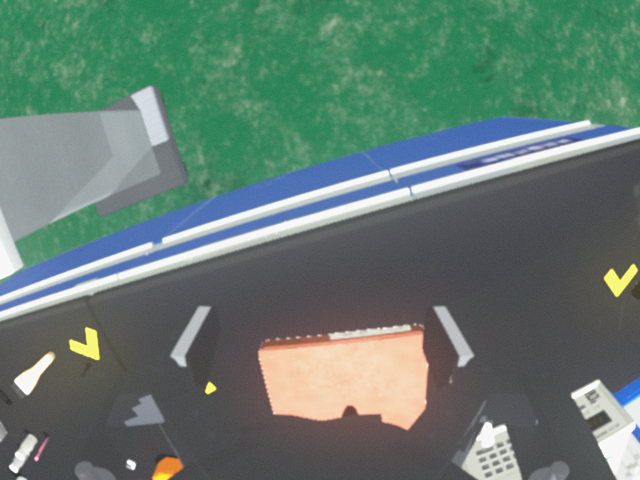

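Scene: can with its cap at scene (252,230)/top (257,278). A larger loose orange cap lies beside it at top (199,252). The black-capped vial is at top (343,245)/scene (350,284), with pink at top (319,286) and whites at (348,288) and (387,266). Now I'll measure.

```bash
cat > h.py <<'E'
import numpy as np, cv2
from cell import env
def RT(p): 
    R=cv2.Rodrigues(np.array(p['rvec'],float))[0]; return R,np.array(p['tvec'],float).ravel()
def ray(p,uv,fish=False):
    R,t=RT(p); x=(uv[0]-p['cx'])/p['fx']; y=(uv[1]-p['cy'])/p['fy']
    if fish:
        r=np.hypot(x,y); d=np.array([x/r*np.sin(r),y/r*np.sin(r),np.cos(r)]) if r>1e-9 else np.array([0,0,1.])
    else: d=np.array([x,y,1.])
    return -R.T@t, R.T@d/np.linalg.norm(d)
def onz(p,uv,z,fish=False):
    c,d=ray(p,uv,fish); return c+d*(z-c[2])/d[2]
def tri(*prs):
    A=np.zeros((3,3));b=np.zeros(3)
    for c,d in prs:
        M=np.eye(3)-np.outer(d,d);A+=M;b+=M@c
    x=np.linalg.solve(A,b); return x,[np.linalg.norm((np.eye(3)-np.outer(d,d))@(x-c)) for c,d in prs]
def proj(p,X,fish=False):
    R,t=RT(p); c=R@np.array(X,float)+t
    if fish:
        th=np.arctan2(np.hypot(c[0],c[1]),c[2]); k=th/np.hypot(c[0],c[1]); return np.array([p['cx']+p['fx']*k*c[0],p['cy']+p['fy']*k*c[1]])
    return np.array([p['cx']+p['fx']*c[0]/c[2],p['cy']+p['fy']*c[1]/c[2]])
E
python3 - <<'E'
from h import *
np.set_printoptions(precision=4,suppress=True)
hz=dict(cap_top=.148,screw_cap=.118,waste_can=0,neck_mouth=.142,vial_1=0,wash_bottle=0)
for n in ['scene','top']:
    p=env.snapshot(n)
    im=p['color']
    for q,z in hz.items():
        for d in env.landmark_of(q,p): print(n,q,round(d['p'],2),np.round(d['uv'],1),onz(p,d['uv'],z), onz(p,d['uv'],0.0)[:2])
    if n=='top':
        cv2.imwrite('pics/top_z.png',cv2.resize(im[220:320,170:410],None,fx=3.3,fy=3.3,interpolation=cv2.INTER_CUBIC))
        m=env.cut_out('screw_cap',p)
        for d in m:
            k=d['pixels'].astype(np.uint8); c=max(cv2.findContours(k,0,1)[0],key=cv2.contourArea)
            print('mask',d['p'],k.sum(),cv2.minAreaRect(c))
            for zz in (.148,.03): 
                ctr=d['uv'];print(onz(p,ctr,zz))
    else: cv2.imwrite('pics/scene_z.png',cv2.resize(im[200:340,190:400],None,fx=3.8,fy=3.8,interpolation=cv2.INTER_CUBIC))
E
```

```text
scene cap_top 0.81 [248.6 224.8] [0.4856 0.0911 0.148 ] [0.6427 0.2609]
scene cap_top 0.67 [230.5 226.7] [0.4593 0.1145 0.148 ] [0.6096 0.2904]
scene screw_cap 0.9 [253.7 235.3] [0.4956 0.0902 0.118 ] [0.6166 0.2187]
scene screw_cap 0.72 [377.9 327.4] [ 0.4237 -0.2529  0.118 ] [ 0.5307 -0.1911]
scene screw_cap 0.7 [228.8 238.5] [0.4574 0.1218 0.118 ] [0.571  0.2565]
scene waste_can 0.73 [255.6 278.4] [0.4989 0.1006 0.    ] [0.4989 0.1006]
scene neck_mouth 0.36 [248.1 224.8] [0.4914 0.0988 0.142 ] [0.6419 0.2619]
scene vial_1 0.88 [349.9 295. ] [ 0.5763 -0.0929  0.    ] [ 0.5763 -0.0929]
scene vial_1 0.82 [374.6 325. ] [ 0.5324 -0.1824  0.    ] [ 0.5324 -0.1824]
scene vial_1 0.75 [324.6 322.3] [ 0.4803 -0.1006  0.    ] [ 0.4803 -0.1006]
scene vial_1 0.52 [298.  305.7] [ 0.4862 -0.0284  0.    ] [ 0.4862 -0.0284]
scene wash_bottle 0.81 [477.2 317.3] [ 0.6723 -0.3322  0.    ] [ 0.6723 -0.3322]
top cap_top 0.96 [258.6 277.2] [0.498 0.09  0.148] [0.5066 0.1076]
top cap_top 0.58 [194.9 251. ] [0.5535 0.2257 0.148 ] [0.5689 0.2601]
top screw_cap 0.81 [258.  280.1] [0.4935 0.0948 0.118 ] [0.4997 0.1089]
top screw_cap 0.59 [201.3 247.5] [0.5643 0.219  0.118 ] [0.5773 0.2451]
top waste_can 0.85 [262.5 280.5] [0.4988 0.0983 0.    ] [0.4988 0.0983]
top neck_mouth 0.58 [255.6 280.1] [0.4923 0.097  0.142 ] [0.4997 0.1146]
top vial_1 0.64 [384.9 267.5] [ 0.5293 -0.1904  0.    ] [ 0.5293 -0.1904]
top vial_1 0.63 [345.2 285.9] [ 0.486  -0.0967  0.    ] [ 0.486  -0.0967]
top vial_1 0.53 [342.6 243.7] [ 0.5859 -0.091   0.    ] [ 0.5859 -0.091 ]
top wash_bottle 0.89 [439.5 208.9] [ 0.6691 -0.3222  0.    ] [ 0.6691 -0.3222]
mask 0.97 886 ((197.60003662109375, 250.2000274658203), (32.199378967285156, 33.09380340576172), 63.43495178222656)
[0.5627 0.2175 0.148 ]
[0.5759 0.2441 0.03  ]
mask 0.96 576 ((256.5, 278.5), (25.0, 27.0), 90.0)
[0.4953 0.0931 0.148 ]
[0.5018 0.1074 0.03  ]
```

View pics/top_z.png

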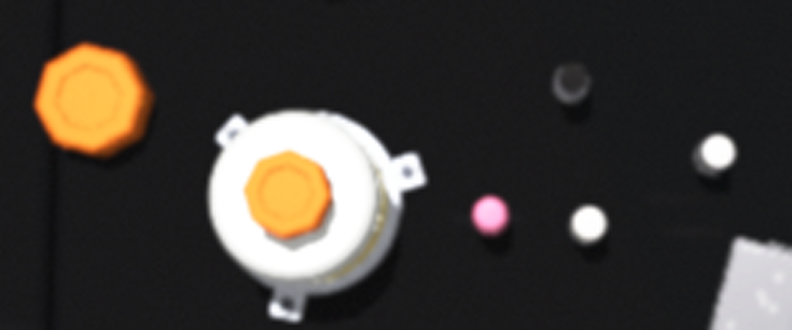

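View pics/scene_z.png

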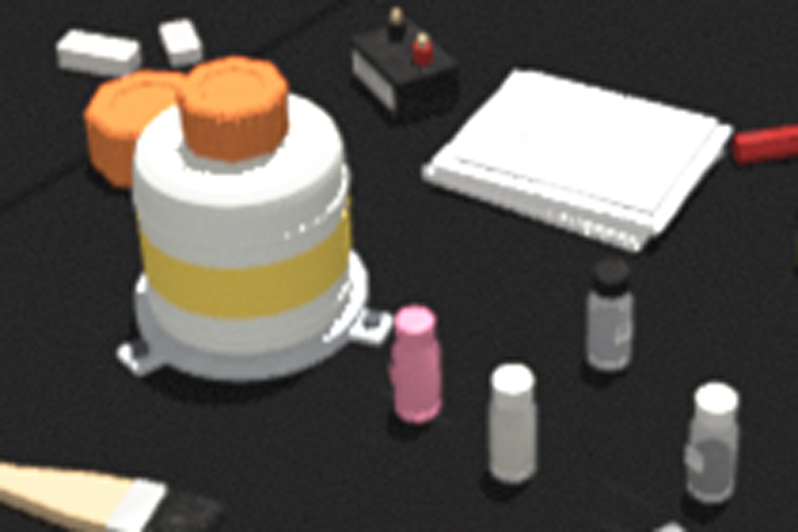

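```bash
python3 -m handwheel '[{"tz":0.06},{"tz":0.1},{"tx":0.03,"ty":-0.055,"tz":0.1},{"tx":0.06,"ty":-0.105,"tz":0.1},{"tx":0.09,"ty":-0.155,"tz":0.1},{"tx":0.12,"ty":-0.205,"tz":0.1},{"tx":0.15,"ty":-0.255,"tz":0.1},{"tx":0.18,"ty":-0.31,"tz":0.1},{"tx":0.21,"ty":-0.36,"tz":0.1},{"tx":0.24,"ty":-0.41,"tz":0.1},{"tx":0.27,"ty":-0.465,"tz":0.1},{"tx":0.29,"ty":-0.5,"tz":0.1},{"tx":0.308,"ty":-0.528,"tz":0.1},{"tx":0.308,"ty":-0.528,"tz":0.1},{"tx":0.308,"ty":-0.528,"tz":0.1}]'
python3 - <<'E'
from h import *
np.set_printoptions(precision=4,suppress=True)
s=env.read_state(); print(s['time'],np.array(s['joint_positions']),np.array(s['tcp_pos']),np.array(s['tcp_rot']),np.array(s['ft_force']))
p=env.snapshot('wrist'); cv2.imwrite('pics/wrist1.png',p['color'])
R,t=RT(p);print('cam',-R.T@t,R[2])
for q,z in dict(cap_top=.148,screw_cap=.118,vial_1=0).items():
    for d in env.landmark_of(q,p): print(q,round(d['p'],2),np.round(d['uv'],1),onz(p,d['uv'],z,True))
E
```

```text
1.5 [-1.324   0.4675 -0.0116  1.6027  0.006   1.0714 -0.0563] [0.1858 0.6229 0.2313] [ 0.1444  0.9895 -0.      0.    ] [0.1595 0.2778 0.1327]
cam [0.1058 0.6464 0.3744] [ 0.3054 -0.0907 -0.9479]
screw_cap 0.77 [182.3 470.1] [0.4227 0.3778 0.118 ]
vial_1 0.68 [ 30.3 440.1] [ 0.4883 -0.1219  0.    ]
vial_1 0.46 [ 27.2 451.5] [ 0.5286 -0.1813  0.    ]
vial_1 0.39 [ 51.9 441.2] [ 0.4876 -0.0375  0.    ]schema error: expected keys rx, ry, rz, tx, ty, tz, fingers
```

View pics/wrist1.png

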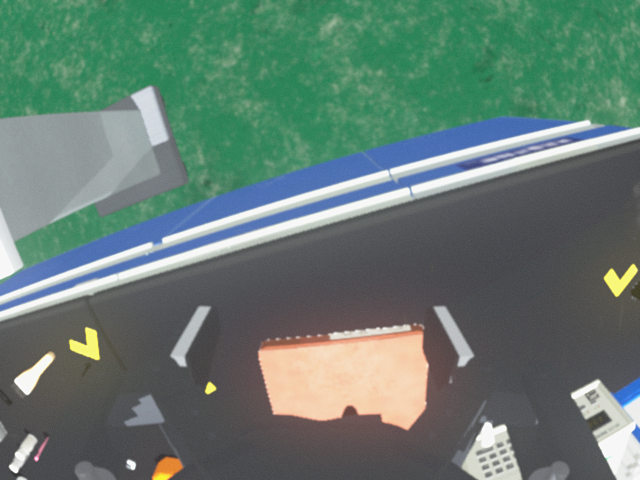

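All seven keys are required in each row; the picture is unchanged because the move was refused.

```bash
python3 -m handwheel '[{"rx":0,"ry":0,"rz":0,"tx":0,"ty":0,"tz":0.06,"fingers":-1},{"rx":0,"ry":0,"rz":0,"tx":0.02,"ty":-0.03,"tz":0.1,"fingers":-1},{"rx":0,"ry":0,"rz":0,"tx":0.05,"ty":-0.08,"tz":0.1,"fingers":-1},{"rx":0,"ry":0,"rz":0,"tx":0.08,"ty":-0.13,"tz":0.1,"fingers":-1},{"rx":0,"ry":0,"rz":0,"tx":0.11,"ty":-0.18,"tz":0.1,"fingers":-1},{"rx":0,"ry":0,"rz":0,"tx":0.14,"ty":-0.23,"tz":0.1,"fingers":-1},{"rx":0,"ry":0,"rz":0,"tx":0.17,"ty":-0.28,"tz":0.1,"fingers":-1},{"rx":0,"ry":0,"rz":0,"tx":0.2,"ty":-0.33,"tz":0.1,"fingers":-1},{"rx":0,"ry":0,"rz":0,"tx":0.23,"ty":-0.38,"tz":0.1,"fingers":-1},{"rx":0,"ry":0,"rz":0,"tx":0.26,"ty":-0.43,"tz":0.1,"fingers":-1},{"rx":0,"ry":0,"rz":0,"tx":0.285,"ty":-0.48,"tz":0.1,"fingers":-1},{"rx":0,"ry":0,"rz":0,"tx":0.308,"ty":-0.528,"tz":0.1,"fingers":-1},{"rx":0,"ry":0,"rz":0,"tx":0.308,"ty":-0.528,"tz":0.1,"fingers":-1}]'
python3 - <<'E'
from h import *
np.set_printoptions(precision=4,suppress=True)
s=env.read_state(); print(s['time'],np.array(s['joint_positions']),np.array(s['tcp_pos']),np.array(s['tcp_rot']),np.array(s['ft_force']))
p=env.snapshot('wrist'); cv2.imwrite('pics/wrist2.png',p['color'])
R,t=RT(p);print('cam',-R.T@t,R[2])
for q,z in dict(cap_top=.148,vial_1=0).items():
    for d in env.landmark_of(q,p): print(q,round(d['p'],2),np.round(d['uv'],1),onz(p,d['uv'],z,True))
m=env.cut_out('screw_cap',p)
for d in m: print(d['p'],d['uv'],d['pixels'].sum())
import pickle; pickle.dump((p,m),open('w2.pkl','wb'))
E
```

```text
time: 3.32
tcp_pos: [0.4951, 0.0903, 0.3317]
tcp_rot: [0.149, 0.989, -0.0, 0.001]
ft_force: [-1.1, 1.0, 0.0]
finger_gap: 0.999
3.325 [-0.6128  0.1132  0.4016  1.8546 -0.0463  1.1821  1.0766] [0.4951 0.0903 0.3317] [ 0.1486  0.9889 -0.0004  0.0007] [-1.1177  1.0169  0.0213]
cam [0.4152 0.1147 0.4746] [ 0.3058 -0.0943 -0.9474]
cap_top 0.83 [457.2 207.2] [0.5289 0.2137 0.148 ]
cap_top 0.69 [326.  209.1] [0.4955 0.094  0.148 ]
vial_1 0.96 [218.7 278.6] [ 0.5843 -0.0929  0.    ]
vial_1 0.96 [150.  261.6] [ 0.5293 -0.188   0.    ]
vial_1 0.84 [228.7 199.8] [ 0.4809 -0.0354  0.    ]
vial_1 0.57 [182.6 213.5] [ 0.478  -0.1062  0.    ]
0.96 [325.4, 203.3] 3023
0.63 [453.0, 201.4] 2783
```

View pics/wrist2.png

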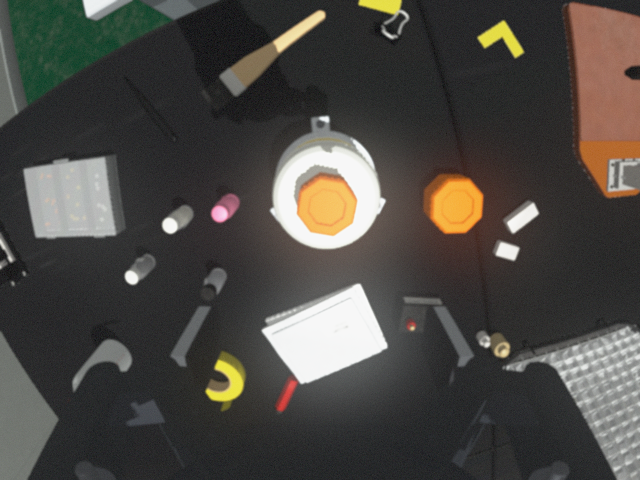

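Run:
```python
from h import *
import pickle
p,m=pickle.load(open('w2.pkl','rb'))
# rectified at z=.148: col = y decreasing, row = x decreasing ; 0.2mm/px... 
N=500; s=0.0002; c=(0.495,0.094)
mx=np.zeros((N,N),np.float32); my=mx.copy()
R,t=RT(p)
ii,jj=np.mgrid[0:N,0:N]
X=np.stack([c[0]-(ii-N/2)*s,c[1]-(jj-N/2)*s,np.full((N,N),.148)],-1)
C=X@R.T+t; rr=np.hypot(C[...,0],C[...,1]); k=np.arctan2(rr,C[...,2])/rr
mx=(p['cx']+p['fx']*k*C[...,0]).astype(np.float32); my=(p['cy']+p['fy']*k*C[...,1]).astype(np.float32)
r=cv2.remap(p['color'],mx,my,cv2.INTER_CUBIC)
mk=cv2.remap(m[0]['pixels'].astype(np.uint8)*255,mx,my,cv2.INTER_LINEAR)
cs=max(cv2.findContours((mk>127).astype(np.uint8),0,1)[0],key=cv2.contourArea)
# best octagon fit: model = convex hull of octagon at z=.148 and z=.118
def hull(cx,cy,a,pl=c):
    pts=[]
    for z in (.148,.118):
        for k in range(8):
            th=a+np.pi/8+k*np.pi/4; rad=.029
            u=proj(p,[cx+rad*np.cos(th),cy+rad*np.sin(th),z],True); pts.append(u)
    return cv2.convexHull(np.array(pts,np.float32))
big=6
x0,y0=290,165
M=cv2.resize(m[0]['pixels'][y0:y0+80,x0:x0+80].astype(np.uint8),None,fx=big,fy=big,interpolation=0)
best=[]
for a in np.arange(0,45,1.):
  for cx in np.arange(.489,.502,.002):
    for cy in np.arange(.088,.100,.002):
      h=((hull(cx,cy,np.radians(a)).reshape(-1,2)-[x0,y0]+.5)*big).astype(np.int32)
      I=np.zeros_like(M); cv2.fillConvexPoly(I,h,1)
      best.append(((I&M).sum()/((I|M).sum()),a,cx,cy))
best.sort(reverse=True); print(best[:6])
b=best[0]
for rad,col in((.027/np.cos(np.pi/8),(0,255,0)),):
    q=[(N/2-(b[3]+rad*np.sin(np.radians(b[1])+np.pi/8+k*np.pi/4)-c[1])/s, N/2-(b[2]+rad*np.cos(np.radians(b[1])+np.pi/8+k*np.pi/4)-c[0])/s) for k in range(8)]
    r2=r.copy(); cv2.polylines(r2,[np.int32(q)],True,col,1)
cv2.imwrite('pics/rect.png',np.hstack([r,r2])[:, ::1][::1,:][:, :1000] if 0 else cv2.resize(np.hstack([r,r2]),(800,400)))
```

```text
[(np.float64(0.9495500142287991), np.float64(18.0), np.float64(0.493), np.float64(0.094)), (np.float64(0.9492331629250945), np.float64(19.0), np.float64(0.493), np.float64(0.094)), (np.float64(0.9476086859984901), np.float64(19.0), np.float64(0.495), np.float64(0.094)), (np.float64(0.9475974002912242), np.float64(17.0), np.float64(0.493), np.float64(0.094)), (np.float64(0.9472875242106011), np.float64(16.0), np.float64(0.493), np.float64(0.094)), (np.float64(0.9471308203991131), np.float64(21.0), np.float64(0.493), np.float64(0.094))]
```

View pics/rect.png

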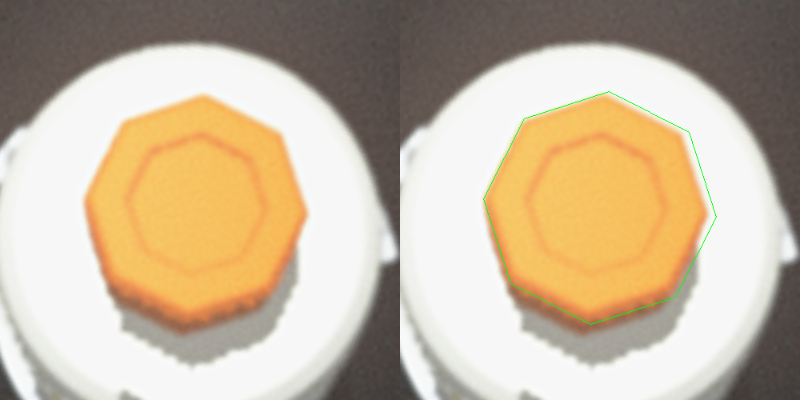

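```bash
cat >> h.py <<'E'
np.set_printoptions(precision=4,suppress=True)
def st():
    s=env.read_state(); q=s['tcp_rot']; a=2*np.degrees(np.arctan2(q[1],q[0]))-90
    from scipy.spatial.transform import Rotation as Ro
    R=Ro.from_quat(q).as_matrix()
    print('t',round(s['time'],2),'tcp',np.array(s['tcp_pos']),'jaw',round(np.degrees(np.arctan2(R[1,1],R[0,1])),2),'z',R[:,2],'j',np.array(s['joint_positions']),'F',np.array(s['ft_force']),'T',np.array(s['torque']),'gap',round(s['finger_gap'],3))
E
python3 -c "from h import *;st()"
python3 -m handwheel '[{"rx":0,"ry":0,"rz":-10.7,"tx":0,"ty":0,"tz":0,"fingers":-1},{"rx":0,"ry":0,"rz":-21.4,"tx":0,"ty":0,"tz":0,"fingers":-1},{"rx":0,"ry":0,"rz":-32.1,"tx":0,"ty":0,"tz":0,"fingers":-1},{"rx":0,"ry":0,"rz":-42.8,"tx":0,"ty":0,"tz":0,"fingers":-1},{"rx":0,"ry":0,"rz":-53.5,"tx":0,"ty":0,"tz":0,"fingers":-1},{"rx":0,"ry":0,"rz":-64,"tx":0,"ty":0,"tz":0,"fingers":-1},{"rx":0,"ry":0,"rz":-74.5,"tx":0,"ty":0,"tz":0,"fingers":-1},{"rx":0,"ry":0,"rz":-85,"tx":0,"ty":0,"tz":0,"fingers":-1},{"rx":0,"ry":0,"rz":-95,"tx":0,"ty":0,"tz":0,"fingers":-1}]'
python3 -c "from h import *;st()"
```

```text
t 3.52 tcp [0.4933 0.0963 0.3312] jaw 73.53 z [-0.0004  0.0005 -1.    ] j [-0.618   0.1129  0.3948  1.8557 -0.0475  1.1823  1.0757] F [-0.3254 -0.3726  0.734 ] T [ 0.0067  0.0133 -0.003 ] gap 1.001
time: 4.65
tcp_pos: [0.4932, 0.0966, 0.3312]
tcp_rot: [0.828, 0.561, -0.0, -0.0]
ft_force: [0.7, 0.4, 0.7]
finger_gap: 0.999
t 4.65 tcp [0.4932 0.0966 0.3312] jaw -21.76 z [-0.0003  0.0003 -1.    ] j [-0.73    0.1133  0.5181  1.8616 -0.0609  1.1822 -0.5712] F [0.6566 0.4163 0.6992] T [-0.0044 -0.0405  0.0385] gap 0.999
```

```bash
python3 -m handwheel '[{"rx":0,"ry":0,"rz":-10.7,"tx":0,"ty":0,"tz":-0.02,"fingers":-1},{"rx":0,"ry":0,"rz":-21.4,"tx":0,"ty":0,"tz":-0.04,"fingers":-1},{"rx":0,"ry":0,"rz":-32.1,"tx":0,"ty":0,"tz":-0.06,"fingers":-1},{"rx":0,"ry":0,"rz":-42.8,"tx":0,"ty":0,"tz":-0.08,"fingers":-1},{"rx":0,"ry":0,"rz":-53.5,"tx":0,"ty":0,"tz":-0.1,"fingers":-1},{"rx":0,"ry":0,"rz":-64,"tx":0,"ty":0,"tz":-0.11,"fingers":-1},{"rx":0,"ry":0,"rz":-74.5,"tx":0,"ty":0,"tz":-0.12,"fingers":-1},{"rx":0,"ry":0,"rz":-85,"tx":0,"ty":-0.001,"tz":-0.13,"fingers":-1},{"rx":0,"ry":0,"rz":-95,"tx":0,"ty":-0.0015,"tz":-0.14,"fingers":-1},{"rx":0,"ry":0,"rz":-95,"tx":0,"ty":-0.0015,"tz":-0.14,"fingers":-1}]'
python3 - <<'E'
from h import *
st()
for n in ['wrist','scene']:
    p=env.snapshot(n); cv2.imwrite(f'pics/{n}3.png',p['color'])
    if n=='scene': cv2.imwrite('pics/scene3.png',cv2.resize(p['color'][120:320,150:400],None,fx=3,fy=3))
E
```

```text
time: 5.9
tcp_pos: [0.4929, 0.0948, 0.1906]
tcp_rot: [0.974, -0.228, -0.001, 0.0]
ft_force: [-0.2, -0.4, 0.7]
finger_gap: 0.999
t 5.9 tcp [0.4929 0.0948 0.1906] jaw -116.35 z [-0.0018 -0.0006 -1.    ] j [-0.8629  0.3136  0.7268  2.034  -0.2667  0.8893 -2.0207] F [-0.1566 -0.419   0.6506] T [-0.0139 -0.0182  0.0113] gap 0.999
```

View pics/wrist3.png

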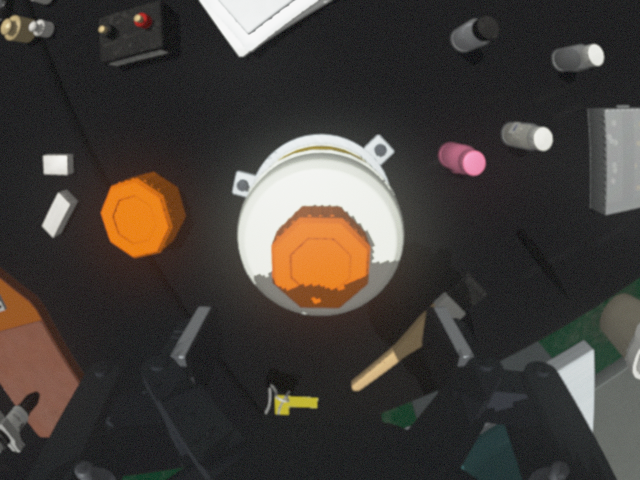

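View pics/scene3.png

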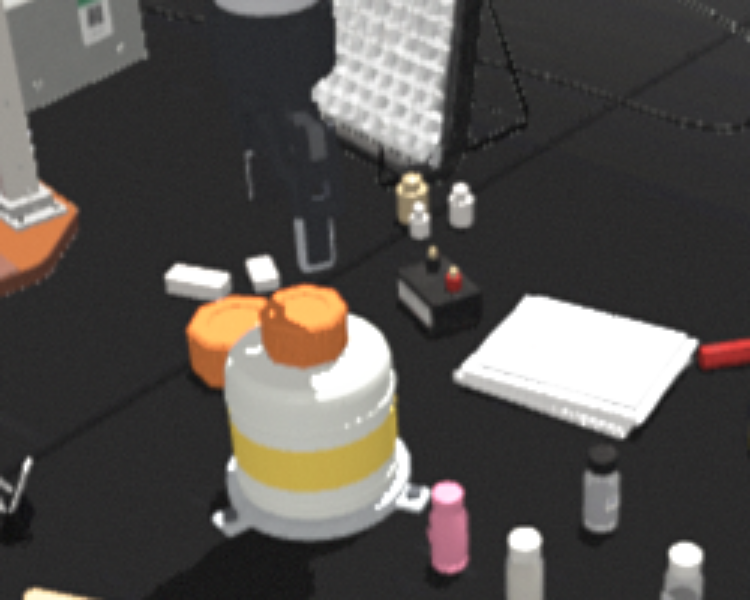

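Wrist view: cap at (320,260) centred between the open fingers, with its side flats parallel to the pads. I'll descend and grip.

```bash
python3 -m handwheel '[{"rx":0,"ry":0,"rz":-0.5,"tx":0,"ty":0,"tz":-0.03,"fingers":-1},{"rx":0,"ry":0,"rz":-0.5,"tx":0.0005,"ty":0,"tz":-0.055,"fingers":-1},{"rx":0,"ry":0,"rz":-0.5,"tx":0.0005,"ty":0,"tz":-0.07,"fingers":-1},{"rx":0,"ry":0,"rz":-0.5,"tx":0.0005,"ty":0,"tz":-0.076,"fingers":-1},{"rx":0,"ry":0,"rz":-0.5,"tx":0.0005,"ty":0,"tz":-0.076,"fingers":-1},{"rx":0,"ry":0,"rz":-0.5,"tx":0.0005,"ty":0,"tz":-0.076,"fingers":0.3},{"rx":0,"ry":0,"rz":-0.5,"tx":0.0005,"ty":0,"tz":-0.076,"fingers":1},{"rx":0,"ry":0,"rz":-0.5,"tx":0.0005,"ty":0,"tz":-0.076,"fingers":1},{"rx":0,"ry":0,"rz":-0.5,"tx":0.0005,"ty":0,"tz":-0.076,"fingers":1},{"rx":0,"ry":0,"rz":-0.5,"tx":0.0005,"ty":0,"tz":-0.076,"fingers":1}]' 40
python3 - <<'E'
from h import *
st()
p=env.snapshot('scene')
cv2.imwrite('pics/scene4.png',cv2.resize(p['color'][170:300,180:330],None,fx=4,fy=4))
E
```

```text
time: 7.25
tcp_pos: [0.4951, 0.094, 0.1161]
tcp_rot: [0.972, -0.234, 0.001, -0.001]
ft_force: [-0.2, 1.6, 5.6]
finger_gap: 0.624
t 7.25 tcp [0.4951 0.094  0.1161] jaw -117.09 z [ 0.0017  0.0012 -1.    ] j [-0.7838  0.4402  0.6536  2.0829 -0.3962  0.7389 -1.922 ] F [-0.152   1.5895  5.6347] T [ 0.3336  0.0449 -0.0182] gap 0.624
```

View pics/scene4.png

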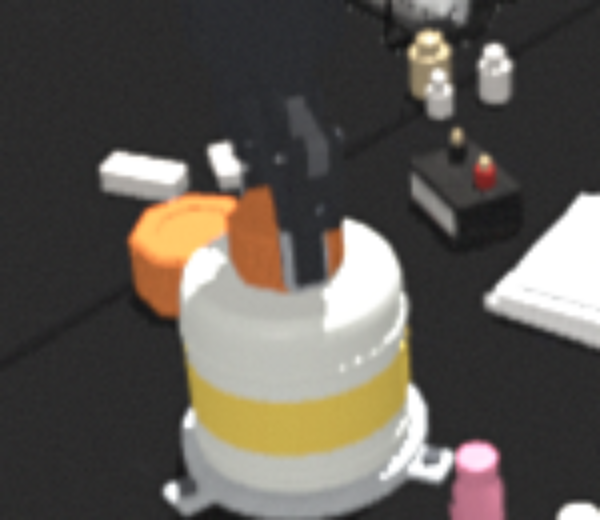

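```bash
python3 -m handwheel '[{"rx":0,"ry":0,"rz":5,"tx":0,"ty":0,"tz":0.0002,"fingers":1},{"rx":0,"ry":0,"rz":15,"tx":0,"ty":0,"tz":0.0004,"fingers":1},{"rx":0,"ry":0,"rz":25,"tx":0,"ty":0,"tz":0.0006,"fingers":1},{"rx":0,"ry":0,"rz":35,"tx":0,"ty":0,"tz":0.0008,"fingers":1},{"rx":0,"ry":0,"rz":45,"tx":0,"ty":0,"tz":0.001,"fingers":1},{"rx":0,"ry":0,"rz":55,"tx":0,"ty":0,"tz":0.0012,"fingers":1},{"rx":0,"ry":0,"rz":65,"tx":0,"ty":0,"tz":0.0014,"fingers":1},{"rx":0,"ry":0,"rz":75,"tx":0,"ty":0,"tz":0.0017,"fingers":1},{"rx":0,"ry":0,"rz":85,"tx":0,"ty":0,"tz":0.0019,"fingers":1},{"rx":0,"ry":0,"rz":90,"tx":0,"ty":0,"tz":0.002,"fingers":1}]'
python3 -c "from h import *;st()"
```

```text
time: 8.55
tcp_pos: [0.4951, 0.0934, 0.1181]
tcp_rot: [0.852, 0.523, 0.001, 0.0]
ft_force: [-0.5, 1.1, 5.7]
finger_gap: 0.627
t 8.55 tcp [0.4951 0.0934 0.1181] jaw -26.92 z [ 0.0019  0.0006 -1.    ] j [-0.4731  0.3843  0.265   2.0635 -0.1515  0.7097 -0.5814] F [-0.5089  1.0801  5.6661] T [ 0.099  -0.0084 -0.0504] gap 0.627
```

```bash
python3 -m handwheel '[{"rx":0,"ry":0,"rz":10,"tx":0,"ty":0,"tz":0.0002,"fingers":1},{"rx":0,"ry":0,"rz":20,"tx":0,"ty":0,"tz":0.0004,"fingers":1},{"rx":0,"ry":0,"rz":30,"tx":0,"ty":0,"tz":0.0007,"fingers":1},{"rx":0,"ry":0,"rz":40,"tx":0,"ty":0,"tz":0.0009,"fingers":1},{"rx":0,"ry":0,"rz":50,"tx":0,"ty":0,"tz":0.0011,"fingers":1},{"rx":0,"ry":0,"rz":60,"tx":0,"ty":0,"tz":0.0013,"fingers":1},{"rx":0,"ry":0,"rz":70,"tx":0,"ty":0,"tz":0.0016,"fingers":1},{"rx":0,"ry":0,"rz":80,"tx":0,"ty":0,"tz":0.0018,"fingers":1},{"rx":0,"ry":0,"rz":90,"tx":0,"ty":0,"tz":0.002,"fingers":1},{"rx":0,"ry":0,"rz":100,"tx":0,"ty":0,"tz":0.0022,"fingers":1},{"rx":0,"ry":0,"rz":110,"tx":0,"ty":0,"tz":0.0024,"fingers":1},{"rx":0,"ry":0,"rz":120,"tx":0,"ty":0,"tz":0.0027,"fingers":1},{"rx":0,"ry":0,"rz":130,"tx":0,"ty":0,"tz":0.0029,"fingers":1},{"rx":0,"ry":0,"rz":140,"tx":0,"ty":0,"tz":0.0031,"fingers":1},{"rx":0,"ry":0,"rz":150,"tx":0,"ty":0,"tz":0.0033,"fingers":1},{"rx":0,"ry":0,"rz":160,"tx":0,"ty":0,"tz":0.0036,"fingers":1},{"rx":0,"ry":0,"rz":170,"tx":0,"ty":0,"tz":0.0038,"fingers":1},{"rx":0,"ry":0,"rz":180,"tx":0,"ty":0,"tz":0.004,"fingers":1},{"rx":0,"ry":0,"rz":180,"tx":0,"ty":0,"tz":0.004,"fingers":1}]'
python3 -c "from h import *;st()"
```

```text
time: 10.92
tcp_pos: [0.4955, 0.0942, 0.1221]
tcp_rot: [-0.521, 0.854, 0.0, 0.002]
ft_force: [2.1, 3.8, 6.4]
finger_gap: 0.623
t 10.93 tcp [0.4955 0.0942 0.1221] jaw 152.8 z [ 0.0028  0.0018 -1.    ] j [ 0.1223  0.4229 -0.4536  2.022   0.2658  0.7498  2.1748] F [2.1474 3.7957 6.4083] T [ 0.6633 -0.2879  0.0174] gap 0.623
```

```bash
python3 -m handwheel '[{"rx":0,"ry":0,"rz":0,"tx":0,"ty":0,"tz":0,"fingers":-1},{"rx":0,"ry":0,"rz":0,"tx":0,"ty":0,"tz":0,"fingers":-1},{"rx":0,"ry":0,"rz":0,"tx":0,"ty":0,"tz":0,"fingers":-1},{"rx":0,"ry":0,"rz":-10.6,"tx":0,"ty":0,"tz":0,"fingers":-1},{"rx":0,"ry":0,"rz":-21.2,"tx":0,"ty":0,"tz":0,"fingers":-1},{"rx":0,"ry":0,"rz":-31.8,"tx":0,"ty":0,"tz":0,"fingers":-1},{"rx":0,"ry":0,"rz":-42.4,"tx":0,"ty":0,"tz":0,"fingers":-1},{"rx":0,"ry":0,"rz":-53,"tx":0,"ty":0,"tz":0,"fingers":-1},{"rx":0,"ry":0,"rz":-63.6,"tx":0,"ty":0,"tz":0,"fingers":-1},{"rx":0,"ry":0,"rz":-74.2,"tx":0,"ty":0,"tz":0,"fingers":-1},{"rx":0,"ry":0,"rz":-84.8,"tx":0,"ty":0,"tz":0,"fingers":-1},{"rx":0,"ry":0,"rz":-95.4,"tx":0,"ty":0,"tz":0,"fingers":-1},{"rx":0,"ry":0,"rz":-106,"tx":0,"ty":0,"tz":0,"fingers":-1},{"rx":0,"ry":0,"rz":-116.6,"tx":0,"ty":0,"tz":0,"fingers":-1},{"rx":0,"ry":0,"rz":-127.2,"tx":0,"ty":0,"tz":0,"fingers":-1},{"rx":0,"ry":0,"rz":-137.8,"tx":0,"ty":0,"tz":0,"fingers":-1},{"rx":0,"ry":0,"rz":-148.4,"tx":0,"ty":0,"tz":0,"fingers":-1},{"rx":0,"ry":0,"rz":-159,"tx":0,"ty":0,"tz":0,"fingers":-1},{"rx":0,"ry":0,"rz":-169.6,"tx":0,"ty":0,"tz":0,"fingers":-1},{"rx":0,"ry":0,"rz":-180,"tx":0,"ty":0,"tz":0,"fingers":-1}]'
python3 -c "from h import *;st()"
```

```text
time: 13.42
tcp_pos: [0.494, 0.0933, 0.1211]
tcp_rot: [0.855, 0.519, -0.0, -0.0]
ft_force: [-0.7, 0.9, -1.1]
finger_gap: 1.0
t 13.43 tcp [0.494  0.0933 0.1211] jaw -27.48 z [-0.0005 -0.0003 -1.    ] j [-0.4719  0.3785  0.2627  2.0623 -0.1461  0.7185 -0.5964] F [-0.703   0.9394 -1.0516] T [ 0.0406 -0.0006  0.0285] gap 1.0
```

```bash
python3 -m handwheel '[{"rx":0,"ry":0,"rz":-10.6,"tx":0,"ty":0,"tz":0,"fingers":-1},{"rx":0,"ry":0,"rz":-21.2,"tx":0,"ty":0,"tz":0,"fingers":-1},{"rx":0,"ry":0,"rz":-31.8,"tx":0,"ty":0,"tz":0,"fingers":-1},{"rx":0,"ry":0,"rz":-42.4,"tx":0,"ty":0,"tz":0,"fingers":-1},{"rx":0,"ry":0,"rz":-53,"tx":0,"ty":0,"tz":0,"fingers":-1},{"rx":0,"ry":0,"rz":-63.6,"tx":0,"ty":0,"tz":0,"fingers":-1},{"rx":0,"ry":0,"rz":-74.2,"tx":0,"ty":0,"tz":0,"fingers":-1},{"rx":0,"ry":0,"rz":-84.8,"tx":0,"ty":0,"tz":0,"fingers":-1},{"rx":0,"ry":0,"rz":-90,"tx":0,"ty":0,"tz":0,"fingers":-1},{"rx":0,"ry":0,"rz":-90,"tx":0,"ty":0,"tz":0,"fingers":0},{"rx":0,"ry":0,"rz":-90,"tx":0,"ty":0,"tz":0,"fingers":1},{"rx":0,"ry":0,"rz":-90,"tx":0,"ty":0,"tz":0,"fingers":1},{"rx":0,"ry":0,"rz":-90,"tx":0,"ty":0,"tz":0,"fingers":1},{"rx":0,"ry":0,"rz":-90,"tx":0,"ty":0,"tz":0,"fingers":1}]'
python3 - <<'E'
from h import *
st()
p=env.snapshot('scene')
cv2.imwrite('pics/scene5.png',cv2.resize(p['color'][170:300,180:330],None,fx=4,fy=4))
E
```

```text
time: 15.18
tcp_pos: [0.4946, 0.0939, 0.1215]
tcp_rot: [0.972, -0.234, 0.0, -0.0]
ft_force: [0.2, 3.3, 2.5]
finger_gap: 0.624
t 15.18 tcp [0.4946 0.0939 0.1215] jaw -117.08 z [ 0.0007  0.0008 -1.    ] j [-0.7743  0.426   0.6396  2.0796 -0.3724  0.7472 -1.9435] F [0.1659 3.3233 2.4894] T [ 0.7175 -0.1485  0.0345] gap 0.624
```

View pics/scene5.png

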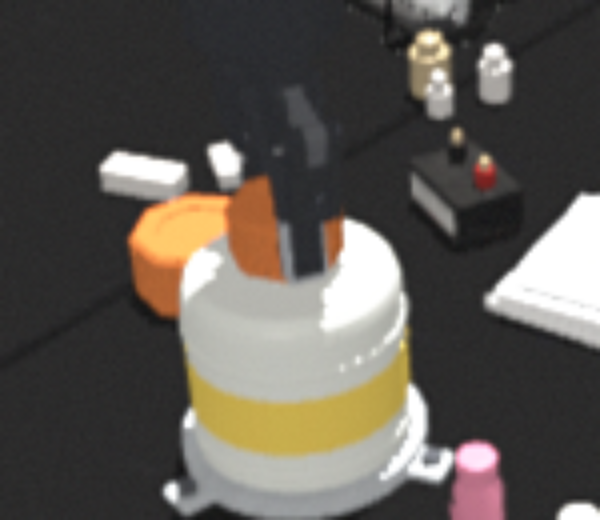

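Cap rim has visibly risen off the shoulder and is regripped on its flats. Continuing to turn.

```bash
python3 -m handwheel '[{"rx":0,"ry":0,"rz":10,"tx":0,"ty":0,"tz":0.0002,"fingers":1},{"rx":0,"ry":0,"rz":20,"tx":0,"ty":0,"tz":0.0004,"fingers":1},{"rx":0,"ry":0,"rz":30,"tx":0,"ty":0,"tz":0.0007,"fingers":1},{"rx":0,"ry":0,"rz":40,"tx":0,"ty":0,"tz":0.0009,"fingers":1},{"rx":0,"ry":0,"rz":50,"tx":0,"ty":0,"tz":0.0011,"fingers":1},{"rx":0,"ry":0,"rz":60,"tx":0,"ty":0,"tz":0.0013,"fingers":1},{"rx":0,"ry":0,"rz":70,"tx":0,"ty":0,"tz":0.0016,"fingers":1},{"rx":0,"ry":0,"rz":80,"tx":0,"ty":0,"tz":0.0018,"fingers":1},{"rx":0,"ry":0,"rz":90,"tx":0,"ty":0,"tz":0.002,"fingers":1},{"rx":0,"ry":0,"rz":100,"tx":0,"ty":0,"tz":0.0022,"fingers":1},{"rx":0,"ry":0,"rz":110,"tx":0,"ty":0,"tz":0.0024,"fingers":1},{"rx":0,"ry":0,"rz":120,"tx":0,"ty":0,"tz":0.0027,"fingers":1},{"rx":0,"ry":0,"rz":130,"tx":0,"ty":0,"tz":0.0029,"fingers":1},{"rx":0,"ry":0,"rz":140,"tx":0,"ty":0,"tz":0.0031,"fingers":1},{"rx":0,"ry":0,"rz":150,"tx":0,"ty":0,"tz":0.0033,"fingers":1},{"rx":0,"ry":0,"rz":160,"tx":0,"ty":0,"tz":0.0036,"fingers":1},{"rx":0,"ry":0,"rz":170,"tx":0,"ty":0,"tz":0.0038,"fingers":1},{"rx":0,"ry":0,"rz":180,"tx":0,"ty":0,"tz":0.004,"fingers":1},{"rx":0,"ry":0,"rz":190,"tx":0,"ty":0,"tz":0.0042,"fingers":1}]'
python3 -c "from h import *;st()"
python3 -m handwheel '[{"rx":0,"ry":0,"rz":10,"tx":0,"ty":0,"tz":0.0002,"fingers":1},{"rx":0,"ry":0,"rz":20,"tx":0,"ty":0,"tz":0.0004,"fingers":1},{"rx":0,"ry":0,"rz":30,"tx":0,"ty":0,"tz":0.0007,"fingers":1},{"rx":0,"ry":0,"rz":40,"tx":0,"ty":0,"tz":0.0009,"fingers":1},{"rx":0,"ry":0,"rz":50,"tx":0,"ty":0,"tz":0.0011,"fingers":1},{"rx":0,"ry":0,"rz":60,"tx":0,"ty":0,"tz":0.0013,"fingers":1},{"rx":0,"ry":0,"rz":70,"tx":0,"ty":0,"tz":0.0016,"fingers":1},{"rx":0,"ry":0,"rz":80,"tx":0,"ty":0,"tz":0.0018,"fingers":1},{"rx":0,"ry":0,"rz":90,"tx":0,"ty":0,"tz":0.002,"fingers":1},{"rx":0,"ry":0,"rz":100,"tx":0,"ty":0,"tz":0.0022,"fingers":1}]'
python3 -c "from h import *;st()"
```

```text
time: 17.6
tcp_pos: [0.4965, 0.0932, 0.126]
tcp_rot: [0.146, 0.989, 0.001, 0.002]
ft_force: [4.8, 2.2, 0.1]
finger_gap: 0.624
t 17.6 tcp [0.4965 0.0932 0.126 ] jaw 73.18 z [ 0.0048  0.0006 -1.    ] j [-0.1386  0.3761 -0.1357  2.0361  0.0757  0.7291  0.9561] F [4.8423 2.1502 0.1099] T [ 0.5264 -1.1064 -0.085 ] gap 0.624
time: 18.85
tcp_pos: [0.4958, 0.0945, 0.1281]
tcp_rot: [-0.664, 0.748, -0.0, 0.002]
ft_force: [2.2, 4.1, 1.0]
finger_gap: 0.621
t 18.85 tcp [0.4958 0.0945 0.1281] jaw 173.24 z [ 0.0037  0.0023 -1.    ] j [ 0.1831  0.428  -0.5282  2.0146  0.3034  0.7707  2.4986] F [2.2052 4.0585 1.0009] T [ 0.9874 -0.5815 -0.0751] gap 0.621
```

```bash
python3 -m handwheel '[{"rx":0,"ry":0,"rz":0,"tx":0,"ty":0,"tz":0.001,"fingers":1},{"rx":0,"ry":0,"rz":0,"tx":0,"ty":0,"tz":0.002,"fingers":1},{"rx":0,"ry":0,"rz":0,"tx":0,"ty":0,"tz":0.003,"fingers":1}]'
python3 -c "from h import *;st()"
```

```text
time: 19.23
tcp_pos: [0.4952, 0.0945, 0.1304]
tcp_rot: [-0.662, 0.749, 0.0, 0.002]
ft_force: [4.0, 5.0, -3.2]
finger_gap: 0.625
t 19.23 tcp [0.4952 0.0945 0.1304] jaw 172.94 z [ 0.0024  0.0024 -1.    ] j [ 0.1844  0.4239 -0.5294  2.0135  0.2987  0.7762  2.4971] F [ 3.9806  5.0252 -3.1659] T [ 1.1005 -0.7406  0.021 ] gap 0.625
```

```bash
python3 -m handwheel '[{"rx":0,"ry":0,"rz":0,"tx":0,"ty":0,"tz":0.002,"fingers":1},{"rx":0,"ry":0,"rz":0,"tx":0,"ty":0,"tz":0.004,"fingers":1},{"rx":0,"ry":0,"rz":0,"tx":0,"ty":0,"tz":0.004,"fingers":1}]'
python3 - <<'E'
from h import *
st()
p=env.snapshot('scene')
cv2.imwrite('pics/scene6.png',cv2.resize(p['color'][170:300,180:330],None,fx=4,fy=4))
E
```

```text
time: 19.6
tcp_pos: [0.4953, 0.0938, 0.1349]
tcp_rot: [-0.662, 0.75, -0.0, 0.001]
ft_force: [2.8, 2.8, 1.3]
finger_gap: 0.624
t 19.6 tcp [0.4953 0.0938 0.1349] jaw 172.9 z [ 0.0024  0.0011 -1.    ] j [ 0.1876  0.4169 -0.532   2.0104  0.2941  0.7859  2.5013] F [2.7833 2.7598 1.3417] T [ 0.7784 -0.671   0.0359] gap 0.624
```

View pics/scene6.png

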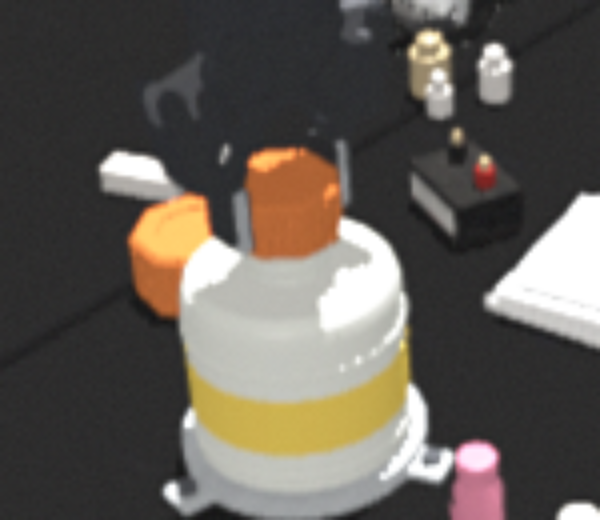

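```bash
python3 -m handwheel '[{"rx":0,"ry":0,"rz":0,"tx":0,"ty":0,"tz":0.02,"fingers":1},{"rx":0,"ry":0,"rz":0,"tx":0,"ty":0,"tz":0.045,"fingers":1},{"rx":0,"ry":0,"rz":0,"tx":0,"ty":0,"tz":0.05,"fingers":1},{"rx":0,"ry":0,"rz":0,"tx":-0.012,"ty":0.03,"tz":0.05,"fingers":1},{"rx":0,"ry":0,"rz":0,"tx":-0.024,"ty":0.06,"tz":0.05,"fingers":1},{"rx":0,"ry":0,"rz":0,"tx":-0.036,"ty":0.09,"tz":0.05,"fingers":1},{"rx":0,"ry":0,"rz":0,"tx":-0.05,"ty":0.12,"tz":0.05,"fingers":1},{"rx":0,"ry":0,"rz":0,"tx":-0.055,"ty":0.126,"tz":0.045,"fingers":1},{"rx":0,"ry":0,"rz":0,"tx":-0.055,"ty":0.126,"tz":0.01,"fingers":1},{"rx":0,"ry":0,"rz":0,"tx":-0.055,"ty":0.126,"tz":-0.03,"fingers":1},{"rx":0,"ry":0,"rz":0,"tx":-0.055,"ty":0.126,"tz":-0.07,"fingers":1},{"rx":0,"ry":0,"rz":0,"tx":-0.055,"ty":0.126,"tz":-0.1,"fingers":1},{"rx":0,"ry":0,"rz":0,"tx":-0.055,"ty":0.126,"tz":-0.115,"fingers":1},{"rx":0,"ry":0,"rz":0,"tx":-0.055,"ty":0.126,"tz":-0.12,"fingers":1},{"rx":0,"ry":0,"rz":0,"tx":-0.055,"ty":0.126,"tz":-0.12,"fingers":1}]'
python3 - <<'E'
from h import *
st()
p=env.snapshot('scene')
cv2.imwrite('pics/scene7.png',cv2.resize(p['color'][170:300,130:330],None,fx=4,fy=4))
p=env.snapshot('wrist')
cv2.imwrite('pics/wrist7.png',p['color'])
E
```

```text
time: 21.52
tcp_pos: [0.4397, 0.2193, 0.015]
tcp_rot: [-0.662, 0.75, -0.0, 0.0]
ft_force: [0.1, 0.6, -0.6]
finger_gap: 0.628
t 21.52 tcp [0.4397 0.2193 0.015 ] jaw 172.88 z [ 0.0006  0.0001 -1.    ] j [-0.1653  0.609  -0.4456  2.0887  0.4955  0.5457  2.0461] F [ 0.13    0.5639 -0.5645] T [-0.0032  0.0582  0.0117] gap 0.628
```

View pics/scene7.png

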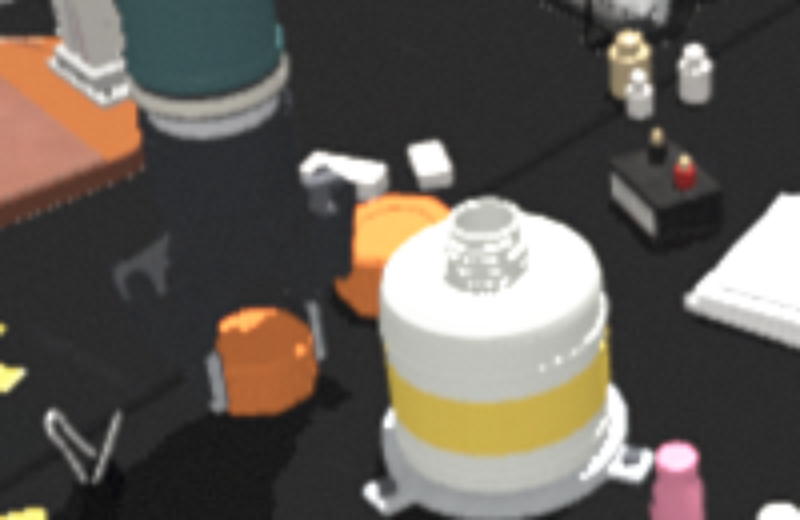

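View pics/wrist7.png

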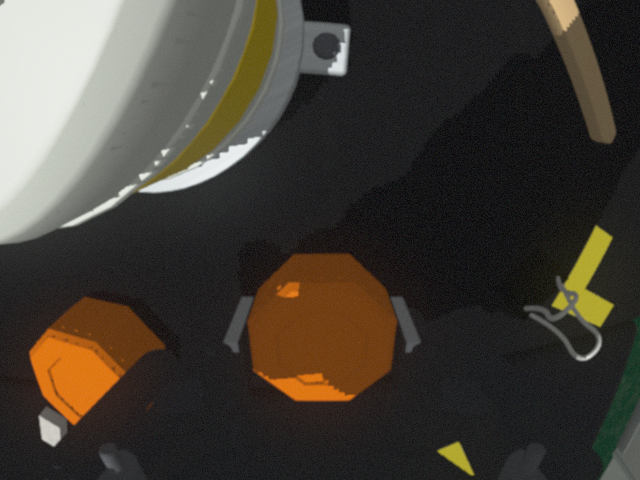

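Cap is held level, open side down, and is clear of the can and the big cap. I'll lower it to contact.

```bash
python3 -m handwheel '[{"rx":0,"ry":0,"rz":0,"tx":0,"ty":0,"tz":-0.006,"fingers":1},{"rx":0,"ry":0,"rz":0,"tx":0,"ty":0,"tz":-0.012,"fingers":1},{"rx":0,"ry":0,"rz":0,"tx":0,"ty":0,"tz":-0.014,"fingers":1},{"rx":0,"ry":0,"rz":0,"tx":0,"ty":0,"tz":-0.0145,"fingers":1}]'
python3 -c "from h import *;st()"
```

```text
time: 22.12
tcp_pos: [0.4391, 0.2194, -0.0]
tcp_rot: [-0.662, 0.75, 0.0, -0.0]
ft_force: [-0.5, 0.3, -0.1]
finger_gap: 0.627
t 22.12 tcp [ 0.4391  0.2194 -0.    ] jaw 172.9 z [-0.0004 -0.0001 -1.    ] j [-0.1836  0.6353 -0.4236  2.0912  0.5162  0.5168  2.0274] F [-0.5199  0.342  -0.0668] T [ 0.0472 -0.0329  0.0342] gap 0.627
```

```bash
python3 -m handwheel '[{"rx":0,"ry":0,"rz":0,"tx":0,"ty":0,"tz":-0.001,"fingers":1},{"rx":0,"ry":0,"rz":0,"tx":0,"ty":0,"tz":-0.001,"fingers":1}]'
python3 - <<'E'
from h import *
st()
p=env.snapshot('scene')
cv2.imwrite('pics/scene8.png',cv2.resize(p['color'][200:300,140:260],None,fx=6,fy=6,interpolation=2))
E
```

```text
time: 22.38
tcp_pos: [0.4393, 0.2194, -0.0008]
tcp_rot: [-0.662, 0.75, 0.0, 0.0]
ft_force: [0.5, 0.5, -0.4]
finger_gap: 0.624
t 22.38 tcp [ 0.4393  0.2194 -0.0008] jaw 172.89 z [-0.  0. -1.] j [-0.1847  0.6367 -0.4222  2.0913  0.5175  0.5148  2.0262] F [ 0.4872  0.4632 -0.3543] T [0.017  0.0189 0.0051] gap 0.624
```

View pics/scene8.png

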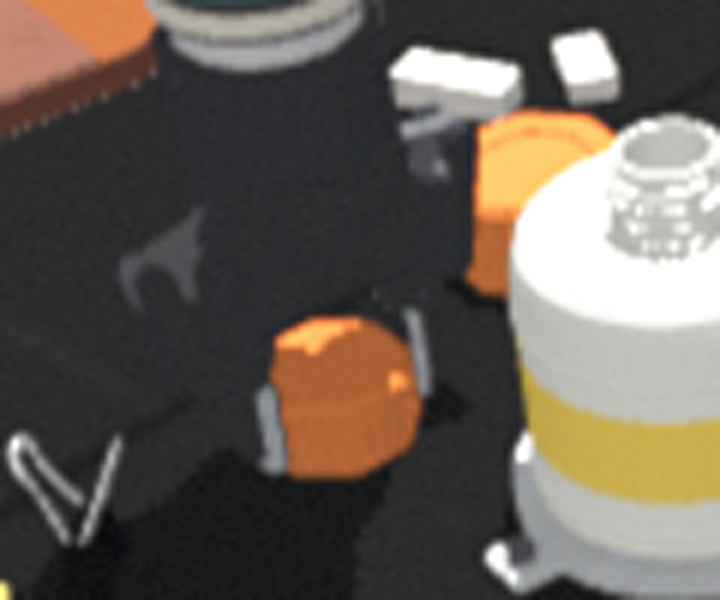

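```bash
python3 -m handwheel '[{"rx":0,"ry":0,"rz":0,"tx":0,"ty":0,"tz":-0.001,"fingers":1},{"rx":0,"ry":0,"rz":0,"tx":0,"ty":0,"tz":-0.001,"fingers":1}]' | grep -E 'pos|force'
python3 -m handwheel '[{"rx":0,"ry":0,"rz":0,"tx":0,"ty":0,"tz":-0.001,"fingers":1},{"rx":0,"ry":0,"rz":0,"tx":0,"ty":0,"tz":-0.001,"fingers":1}]' | grep -E 'pos|force'
```

```text
tcp_pos: [0.4394, 0.2194, -0.0016]
ft_force: [-1.1, -1.8, 3.3]
tcp_pos: [0.4394, 0.2195, -0.0016]
ft_force: [-2.3, -1.1, 14.7]
```

Contact at TCP z = -0.0016, so the rim is on the worktop. I'll back off slightly, open and retreat.

```bash
python3 -m handwheel '[{"rx":0,"ry":0,"rz":0,"tx":0,"ty":0,"tz":0.001,"fingers":1},{"rx":0,"ry":0,"rz":0,"tx":0,"ty":0,"tz":0.001,"fingers":-1},{"rx":0,"ry":0,"rz":0,"tx":0,"ty":0,"tz":0.001,"fingers":-1},{"rx":0,"ry":0,"rz":0,"tx":0,"ty":0,"tz":0.001,"fingers":-1},{"rx":0,"ry":0,"rz":0,"tx":0,"ty":0,"tz":0.02,"fingers":-1},{"rx":0,"ry":0,"rz":0,"tx":0,"ty":0,"tz":0.06,"fingers":-1},{"rx":0,"ry":0,"rz":0,"tx":0,"ty":0,"tz":0.12,"fingers":-1},{"rx":0,"ry":0,"rz":0,"tx":0,"ty":0,"tz":0.18,"fingers":-1},{"rx":0,"ry":0,"rz":-8,"tx":0,"ty":-0.01,"tz":0.23,"fingers":-1},{"rx":0,"ry":0,"rz":-18,"tx":0.02,"ty":-0.05,"tz":0.26,"fingers":-1},{"rx":0,"ry":0,"rz":-28,"tx":0.04,"ty":-0.1,"tz":0.28,"fingers":-1},{"rx":0,"ry":0,"rz":-38,"tx":0.06,"ty":-0.15,"tz":0.28,"fingers":-1},{"rx":0,"ry":0,"rz":-48,"tx":0.09,"ty":-0.2,"tz":0.28,"fingers":-1},{"rx":0,"ry":0,"rz":-58,"tx":0.115,"ty":-0.25,"tz":0.27,"fingers":-1},{"rx":0,"ry":0,"rz":-68,"tx":0.13,"ty":-0.29,"tz":0.25,"fingers":-1},{"rx":0,"ry":0,"rz":-78,"tx":0.144,"ty":-0.311,"tz":0.23,"fingers":-1},{"rx":0,"ry":0,"rz":-83,"tx":0.144,"ty":-0.311,"tz":0.22,"fingers":-1},{"rx":0,"ry":0,"rz":-83,"tx":0.144,"ty":-0.311,"tz":0.22,"fingers":-1},{"rx":0,"ry":0,"rz":-83,"tx":0.144,"ty":-0.311,"tz":0.22,"fingers":-1}]'
python3 - <<'E'
from h import *
st()
p=env.snapshot('wrist'); cv2.imwrite('pics/wrist9.png',p['color'])
for q,z in dict(neck_mouth=.142,cap_top=.03,vial_1=0).items():
    for d in env.landmark_of(q,p): print(q,round(d['p'],2),np.round(d['uv'],1),onz(p,d['uv'],z,True))
p=env.snapshot('top'); cv2.imwrite('pics/top9.png',cv2.resize(p['color'][180:340,170:430],None,fx=3,fy=3,interpolation=2))
for q,z in dict(neck_mouth=.142).items():
    for d in env.landmark_of(q,p): print('top',q,round(d['p'],2),np.round(d['uv'],1),onz(p,d['uv'],z))
p=env.snapshot('scene'); cv2.imwrite('pics/scene9.png',cv2.resize(p['color'][180:340,170:410],None,fx=3.3,fy=3.3,interpolation=2))
for q,z in dict(neck_mouth=.142).items():
    for d in env.landmark_of(q,p): print('scene',q,round(d['p'],2),np.round(d['uv'],1),onz(p,d['uv'],z))
E
```

```text
time: 25.3
tcp_pos: [0.5834, -0.091, 0.2177]
tcp_rot: [-0.0, 1.0, 0.0, 0.0]
ft_force: [-0.3, 0.1, 0.3]
finger_gap: 1.004
t 25.3 tcp [ 0.5834 -0.091   0.2177] jaw 90.03 z [ 0.0006  0.0002 -1.    ] j [ 0.2848  0.3981 -0.2386  1.7548  0.1088  1.0009  1.5767] F [-0.3072  0.075   0.3115] T [-0.0208 -0.0363 -0.0585] gap 1.004
neck_mouth 0.8 [585.3 129.2] [0.4938 0.0922 0.142 ]
cap_top 0.77 [618.8 204.6] [0.57   0.2562 0.03  ]
cap_top 0.56 [609.6  87.1] [0.4388 0.2208 0.03  ]
vial_1 0.92 [381.5 102.9] [ 0.485  -0.0336  0.    ]
vial_1 0.89 [322.  198.8] [ 0.5806 -0.0904  0.    ]
vial_1 0.86 [223.  146.3] [ 0.5264 -0.1881  0.    ]
top neck_mouth 0.91 [255.7 279.1] [0.4944 0.0968 0.142 ]
top neck_mouth 0.44 [210.2 306.2] [0.4375 0.1919 0.142 ]
scene neck_mouth 0.94 [250.2 223.8] [0.4965 0.098  0.142 ]
```

View pics/wrist9.png

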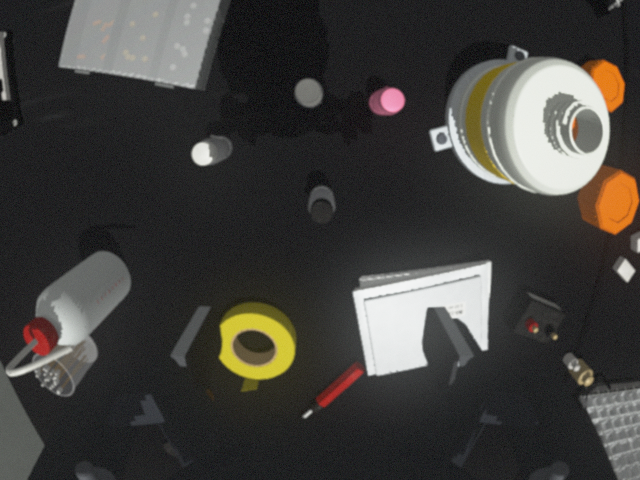

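View pics/top9.png

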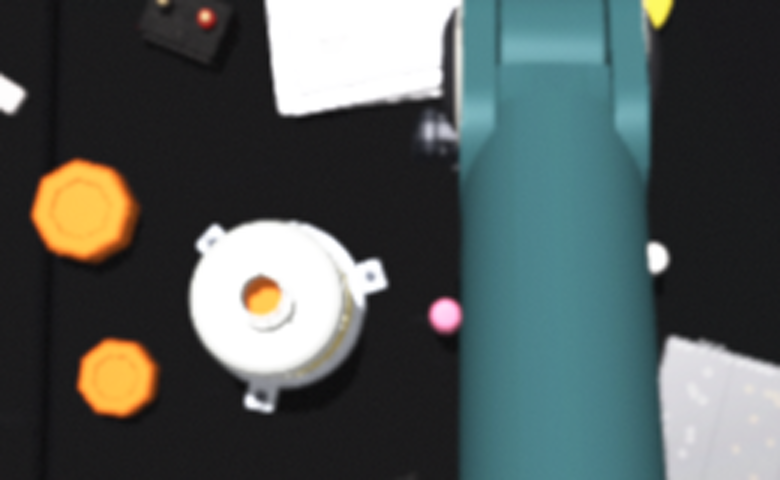

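View pics/scene9.png

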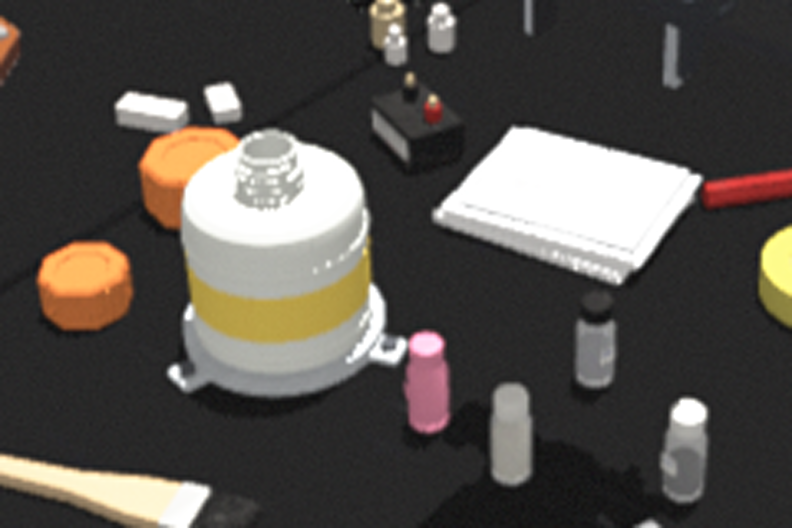

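The cap sits flat beside the can (scene crop 85,285), and the neck is open with the flap showing orange in the bore (top crop 262,297). The black vial is in the wrist view at (322,205). I'll refine its x position.

Run:
```python
from h import *
p=env.snapshot('wrist')
im=p['color'][170:240,290:350]; cv2.imwrite('pics/vz.png',cv2.resize(im,None,fx=8,fy=8,interpolation=2))
for d in env.cut_out('vial_1',p):
    u=d['uv']
    if abs(u[0]-322)<20:
        k=d['pixels'].astype(np.uint8); c=max(cv2.findContours(k,0,1)[0],key=cv2.contourArea); print(d['p'],u,cv2.boundingRect(c))
for x in (.578,.581,.584):
    print(x,[proj(p,[x,-.091,z],True) for z in (0,.06)], proj(p,[x+.010,-.091,.06],True), proj(p,[x-.012,-.091,.0],True))
```

```text
0.91 [322.6, 205.2] (308, 186, 27, 38)
0.66 [308.0, 92.3] (295, 78, 28, 30)
0.578 [array([321.9953, 196.4445]), array([322.0783, 211.6625])] [322.0826 223.15  ] [321.9895 184.5507]
0.581 [array([321.9967, 199.3933]), array([322.0796, 215.1292])] [322.0838 226.557 ] [321.991  187.5383]
0.584 [array([321.9981, 202.3317]), array([322.0809, 218.5786])] [322.085  229.9453] [321.9924 190.5166]
```

View pics/vz.png

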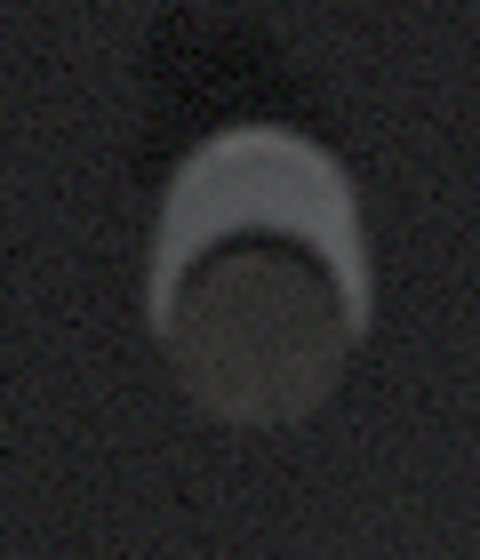

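```bash
python3 -m handwheel '[{"rx":0,"ry":0,"rz":0,"tx":-0.0045,"ty":0,"tz":-0.04,"fingers":-1},{"rx":0,"ry":0,"rz":0,"tx":-0.0045,"ty":0,"tz":-0.09,"fingers":-1},{"rx":0,"ry":0,"rz":0,"tx":-0.0045,"ty":0,"tz":-0.135,"fingers":-1},{"rx":0,"ry":0,"rz":0,"tx":-0.0045,"ty":0,"tz":-0.165,"fingers":-1},{"rx":0,"ry":0,"rz":0,"tx":-0.0045,"ty":0,"tz":-0.18,"fingers":-1},{"rx":0,"ry":0,"rz":0,"tx":-0.0045,"ty":0,"tz":-0.18,"fingers":-0.3},{"rx":0,"ry":0,"rz":0,"tx":-0.0045,"ty":0,"tz":-0.18,"fingers":0.2},{"rx":0,"ry":0,"rz":0,"tx":-0.0045,"ty":0,"tz":-0.18,"fingers":0.6},{"rx":0,"ry":0,"rz":0,"tx":-0.0045,"ty":0,"tz":-0.18,"fingers":1},{"rx":0,"ry":0,"rz":0,"tx":-0.0045,"ty":0,"tz":-0.18,"fingers":1},{"rx":0,"ry":0,"rz":0,"tx":-0.0045,"ty":0,"tz":-0.18,"fingers":1}]' 30
python3 - <<'E'
from h import *
st()
p=env.snapshot('wrist'); cv2.imwrite('pics/wrist10.png',p['color'])
p=env.snapshot('scene'); cv2.imwrite('pics/scene10.png',cv2.resize(p['color'][200:340,250:450],None,fx=4,fy=4,interpolation=2))
E
```

```text
time: 27.18
tcp_pos: [0.5797, -0.0917, 0.0385]
tcp_rot: [0.001, 1.0, -0.0, 0.001]
ft_force: [-1.0, 0.2, 5.7]
finger_gap: 0.267
t 27.18 tcp [ 0.5797 -0.0917  0.0385] jaw 89.89 z [ 0.0021 -0.0004 -1.    ] j [ 0.2468  0.6319 -0.1915  1.8693  0.1859  0.6554  1.5127] F [-1.0096  0.1981  5.7006] T [-0.0264  0.1246 -0.0021] gap 0.267
```

View pics/wrist10.png

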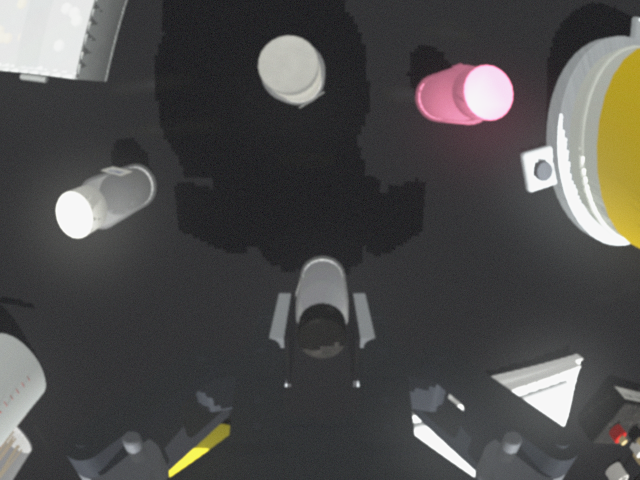

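View pics/scene10.png

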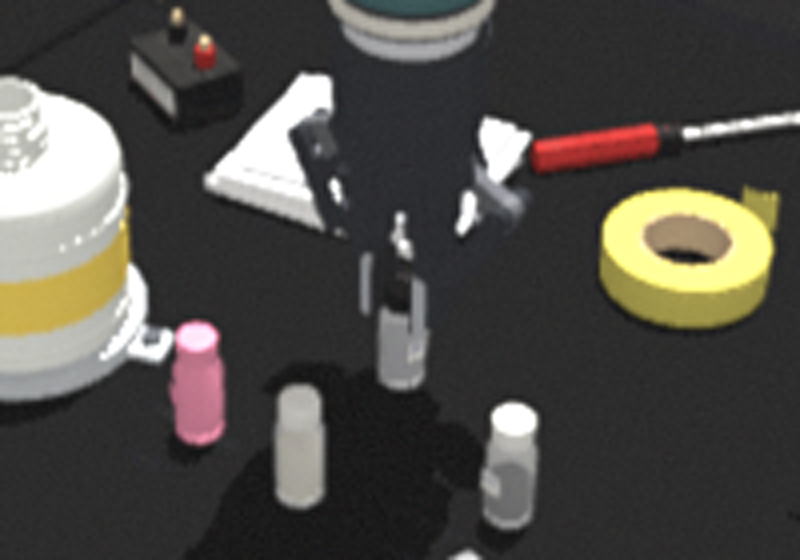

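```bash
python3 -m handwheel '[{"rx":0,"ry":0,"rz":0,"tx":0,"ty":0,"tz":0.02,"fingers":1},{"rx":0,"ry":0,"rz":0,"tx":0,"ty":0,"tz":0.07,"fingers":1},{"rx":0,"ry":0,"rz":0,"tx":0,"ty":0,"tz":0.12,"fingers":1},{"rx":0,"ry":0,"rz":0,"tx":0,"ty":0,"tz":0.16,"fingers":1},{"rx":0,"ry":0,"rz":0,"tx":-0.01,"ty":0.025,"tz":0.167,"fingers":1},{"rx":0,"ry":0,"rz":0,"tx":-0.03,"ty":0.07,"tz":0.167,"fingers":1},{"rx":0,"ry":0,"rz":0,"tx":-0.05,"ty":0.115,"tz":0.167,"fingers":1},{"rx":0,"ry":0,"rz":0,"tx":-0.07,"ty":0.155,"tz":0.167,"fingers":1},{"rx":0,"ry":0,"rz":0,"tx":-0.082,"ty":0.18,"tz":0.167,"fingers":1},{"rx":0,"ry":0,"rz":0,"tx":-0.0845,"ty":0.186,"tz":0.167,"fingers":1},{"rx":0,"ry":0,"rz":0,"tx":-0.0845,"ty":0.186,"tz":0.167,"fingers":1},{"rx":0,"ry":0,"rz":0,"tx":-0.0845,"ty":0.186,"tz":0.167,"fingers":1}]'
python3 - <<'E'
from h import *
st()
p=env.snapshot('wrist'); cv2.imwrite('pics/wrist11.png',p['color'])
b=[.495,.0945]
print('w bottom',[proj(p,[b[0]+dx,b[1],.165],True) for dx in (-.003,0,.003)],'neck',proj(p,[*b,.142],True), 'near edge vial bottom',[proj(p,[b[0]-.012+dx,b[1],.165],True) for dx in (-.003,0,.003)])
p=env.snapshot('scene'); cv2.imwrite('pics/scene11.png',cv2.resize(p['color'][160:280,180:340],None,fx=5,fy=5,interpolation=2))
print('neck',(proj(p,[*b,.142])-[180,160])*5,'vb',(proj(p,[*b,.167])-[180,160])*5,'shift x3mm',(proj(p,[b[0]+.003,b[1],.167])-[180,160])*5)
E
```

```text
time: 28.78
tcp_pos: [0.4949, 0.093, 0.2043]
tcp_rot: [0.002, 1.0, -0.0, 0.0]
ft_force: [0.0, -0.6, -0.9]
finger_gap: 0.267
t 28.77 tcp [0.4949 0.093  0.2043] jaw 89.77 z [ 0.0004 -0.0005 -1.    ] j [ 0.0347  0.2805 -0.335   1.9649  0.1158  0.9141  1.2077] F [ 0.0446 -0.5761 -0.8905] T [-0.0311  0.0189 -0.0069] gap 0.267
w bottom [array([324.2053, 271.7166]), array([324.2084, 276.8002]), array([324.2112, 281.8209])] neck [323.9671 260.7391] near edge vial bottom [array([324.189 , 250.7697]), array([324.1937, 256.0964]), array([324.1979, 261.3638])]
neck [354.7524 323.5797] vb [349.4887 270.1708] shift x3mm [354.8357 266.9579]
```

View pics/wrist11.png

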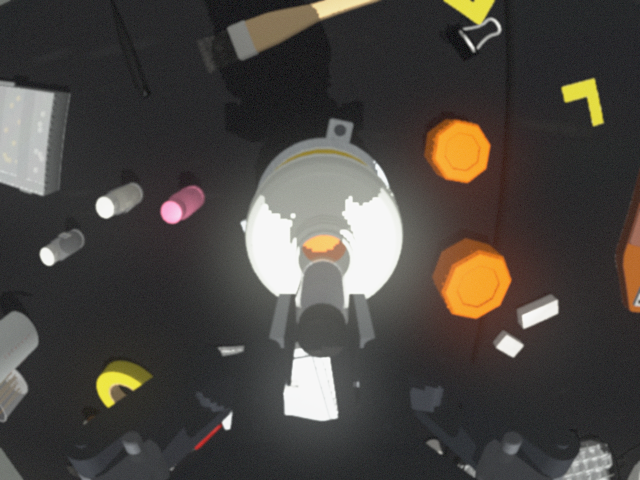

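View pics/scene11.png

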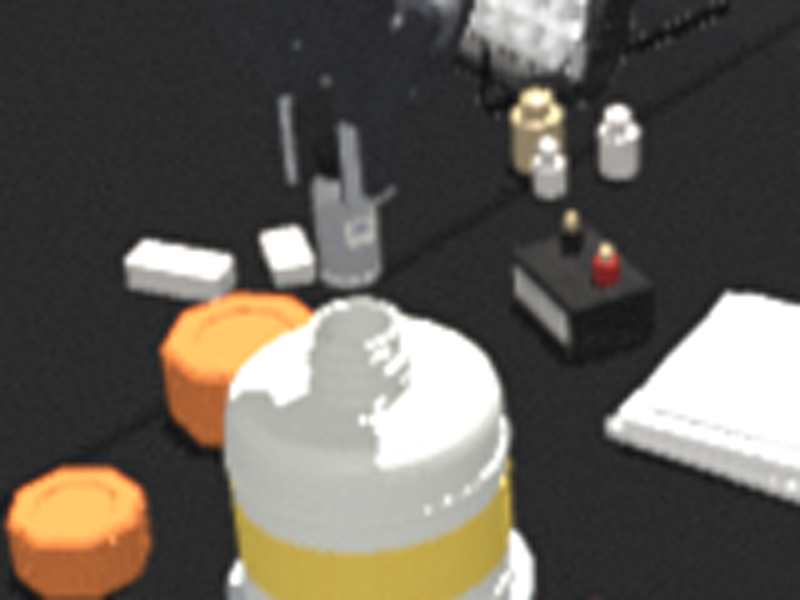

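Run:
```python
from h import *
st()
p=env.snapshot('wrist'); cv2.imwrite('pics/w12.png',cv2.resize(p['color'][220:310,280:370],None,fx=6.6,fy=6.6,interpolation=2))
f=lambda X:((proj(p,X,True)-[280,220])*6.6).round(1)
print('neck bore near/far edge',[f([.495+d,.0945,.142]) for d in(-.0155,.0155)],'outer near',f([.495-.021,.0945,.142]),'per mm',f([.496-.021,.0945,.142]))
print('bore sides',[f([.495,.0945+d,.142]) for d in(-.0155,.0155)],'outer sides',[f([.495,.0945+d,.142]) for d in(-.021,.021)])
print('vial bottom near',f([.495-.012,.0945,.1665]),'per mm',f([.496-.012,.0945,.1665]))
p=env.snapshot('scene'); cv2.imwrite('pics/s12.png',cv2.resize(p['color'][195:245,220:280],None,fx=12,fy=12,interpolation=2))
f=lambda X:((proj(p,X)-[220,195])*12).round(1)
a=np.linspace(0,2*np.pi,721)
for nm,r,z in(('neck',.021,.142),('bore',.0155,.142),('vialb',.012,.1665)):
    P=np.array([f([.495+r*np.cos(t),.0945+r*np.sin(t),z]) for t in a]); print(nm,P.min(0),P.max(0))
```

```text
t 28.88 tcp [0.4947 0.0932 0.2041] jaw 89.77 z [-0.     -0.0003 -1.    ] j [ 0.0347  0.2808 -0.3354  1.9651  0.1157  0.914   1.2075] F [ 0.2424 -0.6588 -0.3732] T [ 0.0329 -0.0049  0.0299] gap 0.267
neck bore near/far edge [array([287.3, 108.8]), array([287.7, 426.3])] outer near [287.2  49.2] per mm [287.2  60.1]
bore sides [array([116.1, 272. ]), array([458.9, 271. ])] outer sides [array([ 55.6, 272. ]), array([519.3, 270.6])]
vial bottom near [288.9 248.3] per mm [288.9 260. ]
neck [243.4 288.7] [498.9 426.7]
bore [277.  306.2] [465.6 408.2]
vialb [285.  192.6] [432.9 270.2]
```

View pics/w12.png

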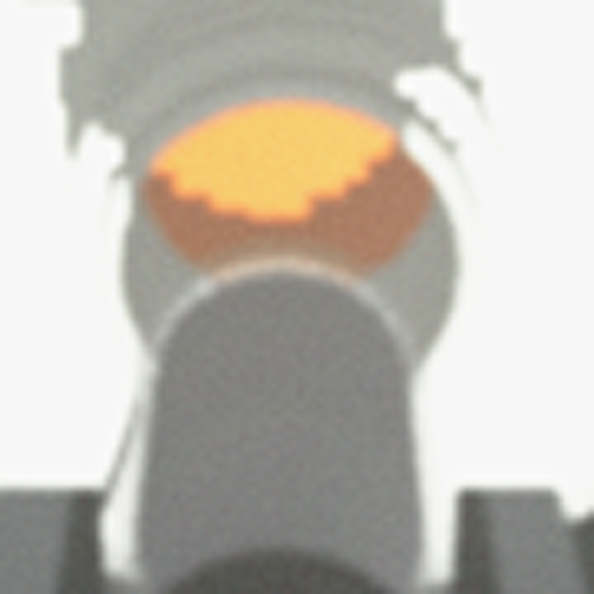

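View pics/s12.png

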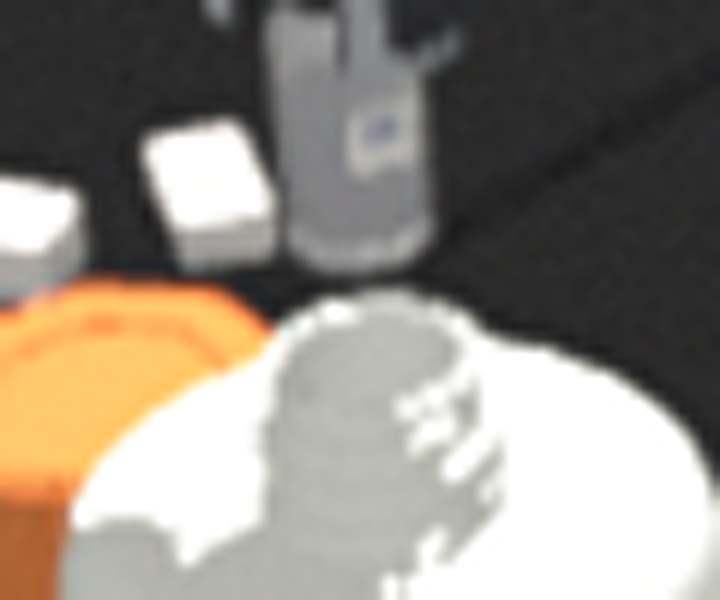

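```bash
python3 -m handwheel '[{"rx":0,"ry":0,"rz":0,"tx":-0.0015,"ty":0,"tz":-0.01,"fingers":1},{"rx":0,"ry":0,"rz":0,"tx":-0.0015,"ty":0.0005,"tz":-0.02,"fingers":1},{"rx":0,"ry":0,"rz":0,"tx":-0.0015,"ty":0.0005,"tz":-0.028,"fingers":1},{"rx":0,"ry":0,"rz":0,"tx":-0.0015,"ty":0.0005,"tz":-0.032,"fingers":1}]'
python3 - <<'E'
from h import *
st()
p=env.snapshot('scene'); cv2.imwrite('pics/s13.png',cv2.resize(p['color'][185:245,220:280],None,fx=10,fy=10,interpolation=2))
E
```

```text
time: 29.48
tcp_pos: [0.4924, 0.0949, 0.1713]
tcp_rot: [0.001, 1.0, -0.0, -0.001]
ft_force: [-0.1, -1.0, -1.2]
finger_gap: 0.265
t 29.48 tcp [0.4924 0.0949 0.1713] jaw 89.9 z [-0.0012 -0.0001 -1.    ] j [ 0.0224  0.3233 -0.3294  1.9976  0.1377  0.8429  1.186 ] F [-0.1143 -1.0234 -1.195 ] T [ 0.0145  0.0478 -0.0025] gap 0.265
```

View pics/s13.png

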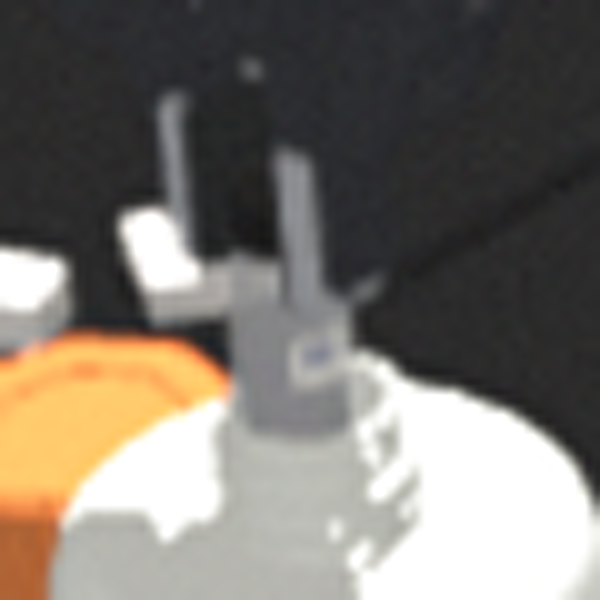

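```bash
python3 -m handwheel '[{"rx":0,"ry":0,"rz":0,"tx":0.001,"ty":-0.0008,"tz":-0.003,"fingers":1},{"rx":0,"ry":0,"rz":0,"tx":0.001,"ty":-0.0008,"tz":-0.01,"fingers":1},{"rx":0,"ry":0,"rz":0,"tx":0.001,"ty":-0.0008,"tz":-0.017,"fingers":1},{"rx":0,"ry":0,"rz":0,"tx":0.001,"ty":-0.0008,"tz":-0.0235,"fingers":1},{"rx":0,"ry":0,"rz":0,"tx":0.001,"ty":-0.0008,"tz":-0.0235,"fingers":1}]'
python3 - <<'E'
from h import *
st()
p=env.snapshot('scene'); cv2.imwrite('pics/s14.png',cv2.resize(p['color'][185:245,220:280],None,fx=10,fy=10,interpolation=2))
p=env.snapshot('wrist'); cv2.imwrite('pics/w14.png',p['color'])
E
```

```text
time: 30.15
tcp_pos: [0.4933, 0.094, 0.148]
tcp_rot: [0.001, 1.0, -0.0, -0.001]
ft_force: [0.6, -1.1, 0.2]
finger_gap: 0.269
t 30.15 tcp [0.4933 0.094  0.148 ] jaw 89.89 z [-0.0013 -0.0002 -1.    ] j [ 0.015   0.3586 -0.3209  2.0139  0.1556  0.7934  1.1724] F [ 0.6022 -1.0549  0.2377] T [0.0483 0.0247 0.0081] gap 0.269
```

View pics/s14.png

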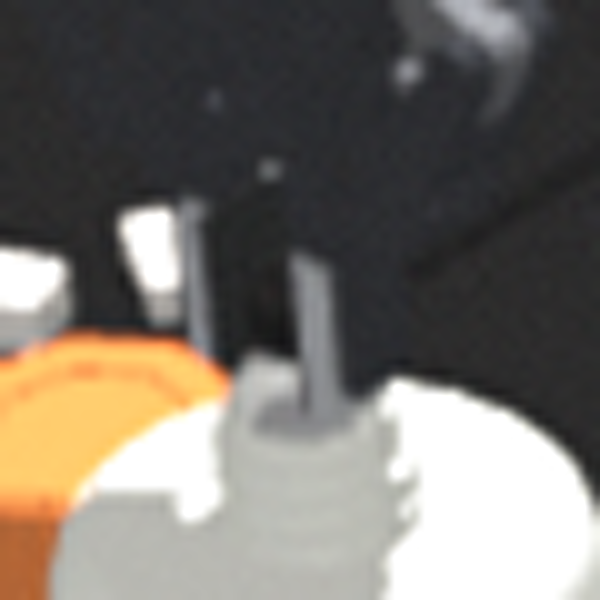

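View pics/w14.png

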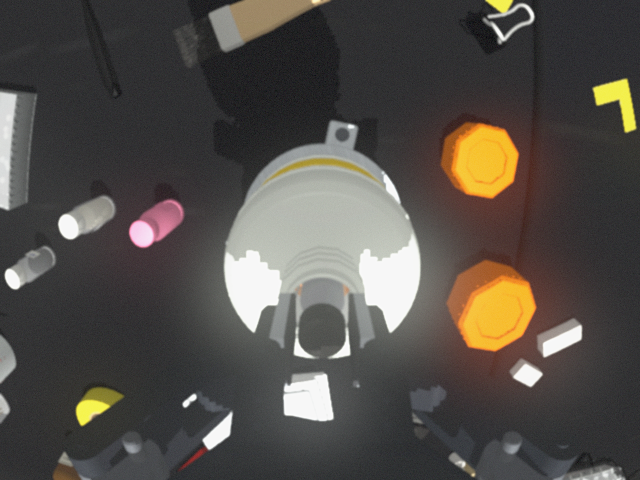

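```bash
python3 -m handwheel '[{"rx":0,"ry":0,"rz":0,"tx":0,"ty":0,"tz":0,"fingers":0},{"rx":0,"ry":0,"rz":0,"tx":0,"ty":0,"tz":0,"fingers":0},{"rx":0,"ry":0,"rz":0,"tx":0,"ty":0,"tz":0.002,"fingers":0},{"rx":0,"ry":0,"rz":0,"tx":0,"ty":0,"tz":0.02,"fingers":0},{"rx":0,"ry":0,"rz":0,"tx":0,"ty":0,"tz":0.045,"fingers":0},{"rx":0,"ry":0,"rz":0,"tx":0,"ty":0,"tz":0.045,"fingers":1},{"rx":0,"ry":0,"rz":0,"tx":0,"ty":0,"tz":0.045,"fingers":1},{"rx":0,"ry":0,"rz":0,"tx":0,"ty":0,"tz":0.045,"fingers":1}]'
python3 - <<'E'
from h import *
st()
p=env.snapshot('scene'); cv2.imwrite('pics/s15.png',cv2.resize(p['color'][165:245,210:290],None,fx=7,fy=7,interpolation=2))
p=env.snapshot('wrist'); cv2.imwrite('pics/w15.png',cv2.resize(p['color'][200:380,240:400],None,fx=3,fy=3))
E
```

```text
time: 31.25
tcp_pos: [0.4932, 0.0939, 0.1929]
tcp_rot: [0.001, 1.0, -0.0, -0.001]
ft_force: [-0.5, -0.3, -0.4]
finger_gap: -0.001
t 31.25 tcp [0.4932 0.0939 0.1929] jaw 89.89 z [-0.0016 -0.0002 -1.    ] j [ 0.0315  0.2944 -0.3351  1.9775  0.1228  0.8905  1.2011] F [-0.5356 -0.282  -0.4028] T [ 0.0212 -0.0216  0.0208] gap -0.001
```

View pics/s15.png

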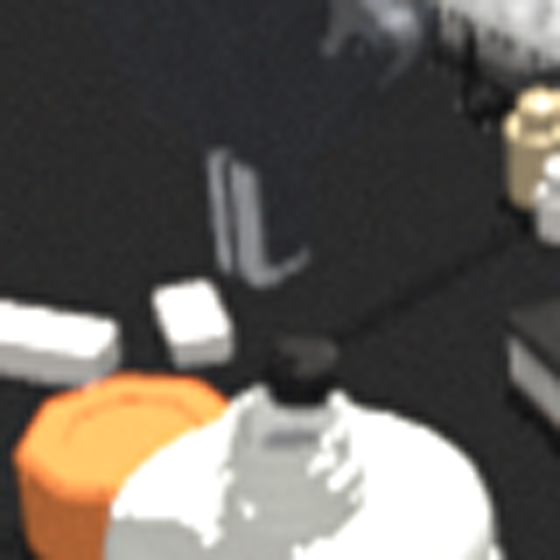

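View pics/w15.png

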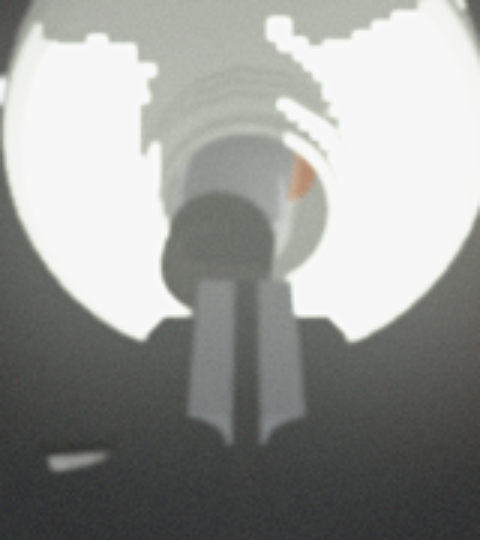

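The vial stands in the neck, tilted towards -y, with its black top at scene crop (305,355). Next I press it down with shut fingers.

```bash
python3 -m handwheel '[{"rx":0,"ry":0,"rz":0,"tx":0.001,"ty":-0.003,"tz":-0.01,"fingers":1},{"rx":0,"ry":0,"rz":0,"tx":0.001,"ty":-0.003,"tz":-0.02,"fingers":1},{"rx":0,"ry":0,"rz":0,"tx":0.001,"ty":-0.003,"tz":-0.026,"fingers":1},{"rx":0,"ry":0,"rz":0,"tx":0.001,"ty":-0.003,"tz":-0.032,"fingers":1},{"rx":0,"ry":0,"rz":0,"tx":0.001,"ty":-0.002,"tz":-0.038,"fingers":1}]'
python3 - <<'E'
from h import *
st()
p=env.snapshot('scene'); cv2.imwrite('pics/s16.png',cv2.resize(p['color'][165:245,210:290],None,fx=7,fy=7,interpolation=2))
E
```

```text
time: 31.98
tcp_pos: [0.4948, 0.0921, 0.1553]
tcp_rot: [0.001, 1.0, 0.0, 0.0]
ft_force: [-0.4, 0.6, -0.1]
finger_gap: -0.0
t 31.98 tcp [0.4948 0.0921 0.1553] jaw 89.89 z [ 0.0001  0.0001 -1.    ] j [ 0.0216  0.3487 -0.3231  2.007   0.1506  0.8082  1.1811] F [-0.4373  0.5752 -0.1173] T [-0.0163 -0.029   0.006 ] gap -0.0
```

View pics/s16.png

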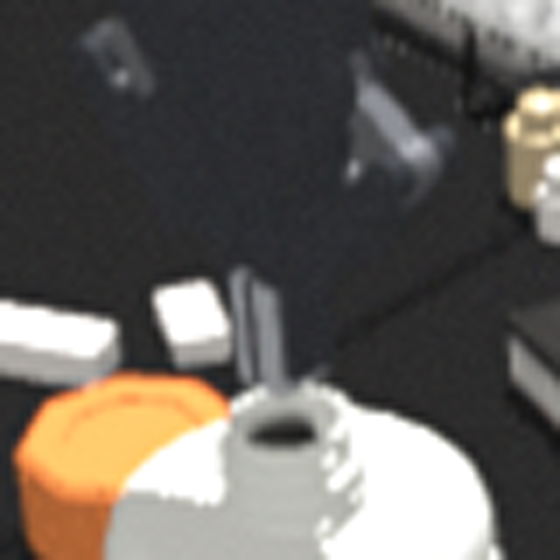

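```bash
python3 -m handwheel '[{"rx":0,"ry":0,"rz":0,"tx":0,"ty":0.001,"tz":-0.006,"fingers":1},{"rx":0,"ry":0,"rz":0,"tx":0,"ty":0.002,"tz":-0.012,"fingers":1},{"rx":0,"ry":0,"rz":0,"tx":0,"ty":0.002,"tz":-0.015,"fingers":1},{"rx":0,"ry":0,"rz":0,"tx":0,"ty":0.002,"tz":-0.015,"fingers":1}]'
python3 -c "from h import *;st()"
python3 -m handwheel '[{"rx":0,"ry":0,"rz":0,"tx":0,"ty":0,"tz":0.04,"fingers":1},{"rx":0,"ry":0,"rz":0,"tx":0,"ty":0,"tz":0.09,"fingers":1},{"rx":0,"ry":0,"rz":0,"tx":0.02,"ty":-0.02,"tz":0.13,"fingers":1},{"rx":0,"ry":0,"rz":0,"tx":0.06,"ty":-0.05,"tz":0.16,"fingers":1},{"rx":0,"ry":0,"rz":0,"tx":0.06,"ty":-0.05,"tz":0.16,"fingers":1}]'
python3 - <<'E'
from h import *
st()
p=env.snapshot('scene'); cv2.imwrite('pics/s17.png',cv2.resize(p['color'][190:330,170:400],None,fx=3.4,fy=3.4,interpolation=2))
p=env.snapshot('wrist'); cv2.imwrite('pics/w17.png',p['color'])
p=env.snapshot('top'); cv2.imwrite('pics/t17.png',cv2.resize(p['color'][220:320,170:290],None,fx=6,fy=6,interpolation=2))
E
```

```text
time: 32.52
tcp_pos: [0.4946, 0.0941, 0.1404]
tcp_rot: [0.001, 1.0, -0.0, -0.0]
ft_force: [0.4, -0.3, 1.2]
finger_gap: 0.001
t 32.52 tcp [0.4946 0.0941 0.1404] jaw 89.9 z [-0.0004 -0.     -1.    ] j [ 0.0122  0.3717 -0.3181  2.0169  0.1626  0.7772  1.167 ] F [ 0.4263 -0.2976  1.2202] T [-0.0183  0.0047  0.0504] gap 0.001
time: 33.15
tcp_pos: [0.5582, 0.041, 0.3033]
tcp_rot: [0.004, 1.0, -0.0, 0.003]
ft_force: [-0.6, 1.0, -0.7]
finger_gap: 0.002
t 33.15 tcp [0.5582 0.041  0.3033] jaw 89.57 z [ 0.0062 -0.0006 -1.    ] j [ 0.1166  0.2669 -0.3024  1.7339  0.0881  1.1478  1.3519] F [-0.5839  0.9581 -0.7401] T [ 0.0078  0.0019 -0.0467] gap 0.002
```

View pics/s17.png

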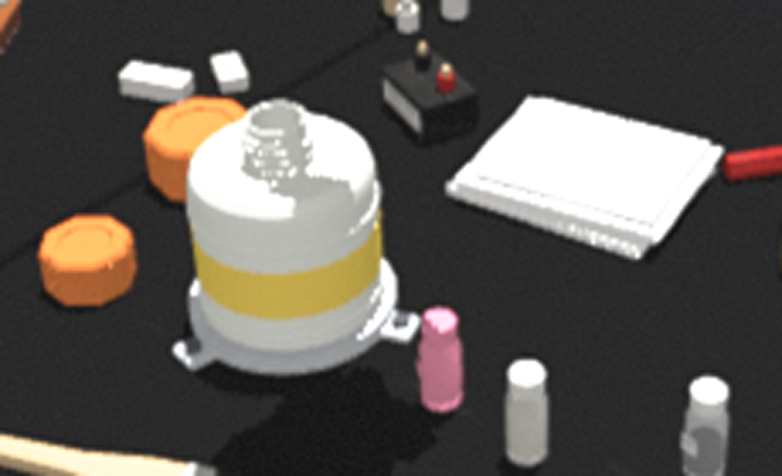

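View pics/w17.png

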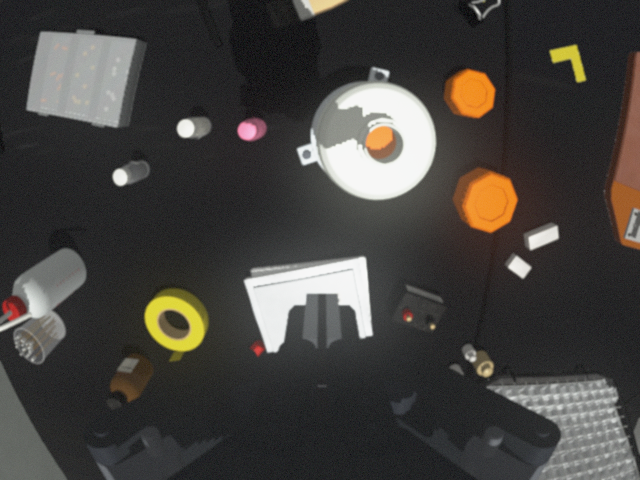

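View pics/t17.png

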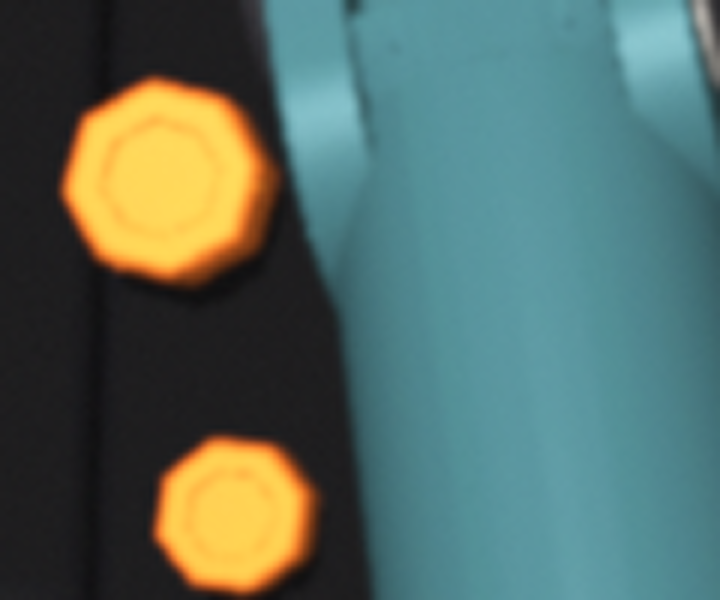

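```bash
python3 -m handwheel '[{"rx":0,"ry":0,"rz":0,"tx":-0.02,"ty":0,"tz":0,"fingers":1},{"rx":0,"ry":0,"rz":0,"tx":-0.04,"ty":0.02,"tz":0,"fingers":1},{"rx":0,"ry":0,"rz":0,"tx":-0.04,"ty":0.02,"tz":0,"fingers":1}]' | grep tcp_pos
python3 - <<'E'
from h import *
p=env.snapshot('wrist')
c=proj(p,[.495,.0945,.142],True).astype(int);print(c)
im=cv2.resize(p['color'][c[1]-45:c[1]+45,c[0]-45:c[0]+45],None,fx=6,fy=6,interpolation=2)
cv2.imwrite('pics/w18.png',im)
# predicted flap plane circle at z=.109 and mouth
a=np.linspace(0,2*np.pi,60)
im2=im.copy()
for z,r,col in((.142,.0155,(0,255,0)),(.109,.0155,(255,0,0))):
    P=np.array([(proj(p,[.495+r*np.cos(t),.0945+r*np.sin(t),z],True)-c+45)*6 for t in a]).astype(np.int32); cv2.polylines(im2,[P],True,col,1)
cv2.imwrite('pics/w18b.png',im2)
for d in env.recognise('dust_flap',p)[:3]: print(d['p'],d['uv'])
for d in env.recognise('vial_1',p): print('v',d['p'],d['uv'])
E
```

```text
tcp_pos: [0.5124, 0.0667, 0.3001]
[354 197]
0.9 [350.5, 191.6]
v 0.65 [233.1, 170.7]
v 0.56 [118.7, 207.8]
v 0.56 [176.8, 165.7]
```

View pics/w18b.png

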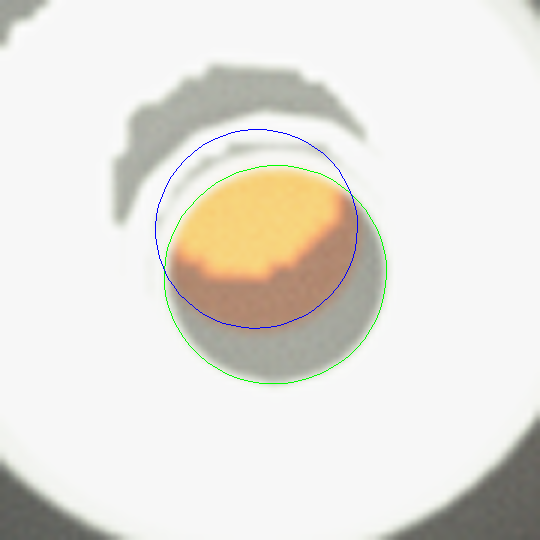

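The flap, at (350,192), fills the predicted circle at z = 0.109 completely, so it is shut. The vial is gone and only the pink and two white-capped vials remain. Handing in.

```bash
python3 -c "
from h import *
print(env.finish_job())"
```

```text
the job is handed in; nothing more can be done
None
```

The job is done and handed in at about 34 s of the 72 s allowed.

- **Cap:** I unscrewed the orange cap in two grips on its flats, about 560° in all. It came up with under 5 N once the thread had let go. I lowered it until it touched and released it flat, open side down, at about (0.44, 0.22), about 0.14 m from the can's axis.
- **Vial:** I put the black-capped vial into the neck, let go, and pressed it down through the flap with the fingers shut.

**Last checks:**
- The pictures show the neck empty and the orange flap filling the bore at its shut height.
- The cap stands beside the can.
- The pink vial and both white-capped vials are still upright, and the wash bottle is still where it was. I judged this by eye and did not measure their positions again.
- The arm is clear, at z = 0.30.

The highest wrist force I read was about 15 N, as the cap touched down. When I let go of the vial it leaned towards -y in the neck, but it still went in. I found the vial's fall from the empty bore and shut flap; I could not see inside the can. No check failed.

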